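Fetch the manicure tools from behind the bottle and the ring cone

TASK

First stand the nail varnish bottle and the white ring cone on the green tray; only then pull the two tools out of their spring clips and lay the steel cuticle pusher centred lengthwise across the ribs of the brass saucer, and the red-handled file likewise in the blue dish. When both tools are laid out, stand the bottle and the cone upright again, each centred on the very disc of the rack it came from. Do not drop or tip the bottle or the cone, and leave the buffer block and the cream jar where they are.

Things in the scene. Friction and masses are not known exactly. Their poses are not given: they have to be found in the camera images.
- bottle: Nail varnish bottle, upright, 72 mm tall: squat round pink glass body 40 mm in diameter up to 32 mm, shoulder to 39 mm, above it a round black cap 20 mm in diameter, 33 mm tall. About 80 g. Origin: centre of its underside, z up. At the start it stands on one of the rack's two discs (either one).
- cone: White glazed ceramic ring cone, upright, 78 mm tall: foot 44 mm in diameter and 7 mm high, then a slender cone 25 mm in diameter at height 12 mm narrowing to 16 mm at height 72 mm (20 mm at 45 mm). About 90 g. Origin: centre of its underside, z up. At the start it stands on the rack's other disc.
- pusher: Cuticle pusher, all bright steel, 131 mm long, about 45 g, with a small flat paddle at each end. Lies along its y; origin on the axis at mid grip. 10 x 10 mm square section for |y| under 22 mm and 38 to 57 mm; round 10 mm waists (in the clips) between. At the start it is held in one of the rack's two clip pairs (either one).
- file: Nail file with a red handle and a 24 mm long, 13 mm wide, 3 mm thick dark steel blade at its +y end (handle end y = -57 mm, blade end y = 81 mm), about 35 g. Lies along its y; origin on the axis at mid grip. 10 x 10 mm square section for |y| under 22 mm and 38 to 57 mm; round 10 mm waists (in the clips) between. At the start it is held in the rack's other clip pair.
- rack: Fixed. Dark wood base 6 mm thick, x -75..30, y -155..155 mm; origin on the counter. Cork discs (60 mm) for bottle and cone at x -40, y +-78, top at z 6. Behind, at x 0, the tools lie along y, mid grips at y +-78, axis at z 45. Each has chrome spring clips 30 mm either side of mid grip (10 mm wide, top z 54, x +-12); under the grip nothing above z 14. Grip firmly, pull straight up: about 10 N over 8 mm.
- tray: Fixed green tray, the side area for clearing: 100 mm (x) by 190 mm (y), walls 4 mm thick and 10 mm high, floor 4 mm above the counter. Origin: centre of its underside.
- saucer: Fixed oblong brass soap saucer for the pusher: 85 mm (x) by 175 mm (y), rim 10 mm high, floor 4 mm above the counter, with two cross ribs along x at y = +47 and -47 mm whose tops are 12 mm above the counter; a tool lying on them along y has its axis 17 mm above the counter. Origin: centre of its underside.
- dish: Fixed oblong blue ceramic dish for the file, same shape and sizes as the brass saucer, two cross ribs. Origin: centre of its underside.
- buffer: Wooden nail buffer block 90 x 30 x 30 mm with a grey top, loose, a bystander. Origin: centre of its underside, long along x.
- jar: Round white cream jar, 54 mm in diameter, 45 mm tall, metal lid, loose, a bystander. Origin: centre of its underside.

How it is judged:
By the outcome, as a careful person would: the job done as asked, in the order asked, and still so for the second after the job is handed in, with the robot touching nothing.
It also fails if it takes over 131 s, if anything falls off the work surface, if the arm or the gripper's body presses on something with over 40 N, if the wrist force passes 120 N, or if a joint passes its speed limit or range.

ROBOT

A 6-joint arm with a two-finger parallel gripper is mounted at the origin on the work surface. World frame = base frame: x ahead of the robot, y to its left, z up, the work surface at z = 0. Lengths are in mm, angles in rad, forces in N, time in s.
With the tool pointing down it reaches from about 200 to 875 mm from the base axis. Payload 3.4 kg.
Tool frame: the origin (TCP) lies midway between the tips of the shut fingers; the grasp point (between the pads) lies 19 mm behind it (tcp_to_grasp is the distance from the TCP to the grasp point, in mm); z points along the fingers, x is the direction in which the jaws open and shut, and the axes are right-handed (so a half turn about z gives the same grasp; the last joint's range is limited). The gripper opens to 94 mm and grips with 3 to 60 N. Pads are 16 mm wide; open, the fingers measure 119 mm over their backs; the gripper's body (75 mm by 177 mm) begins 78 mm behind the grasp point.
Start: joints at [1.017, 0.276, 1.505, -0, 1.361, -0.121], TCP at [241.186, 522.013, 176.893] pointing down, gripper open.
Joint ranges: [-2.89, 2.89], [-0.75, 2.08], [0.22, 2.7], [-1.18, 4.32], [0.11, 2.71], [-2.7, 2.7]. Speed limits (rad/s): [2.57, 2.57, 3.14, 3.14, 3.14, 3.14].

INTERFACE

Orientations are given as a rotation vector (axis times angle).
In Python, from plant import * gives the robot as it stands.
- The arm moves only by the tool carry_out, never from a script. Its argument "series" is a list that holds one entry, the list of rows, each a list of 7 numbers: the closure, from 0 (fully open) to 1 (shut), then the shift along the world's x, y, z in m, then the turn, a rotation vector about the world's x, y, z in degrees. In form: [[[jaw, tx, ty, tz, wx, wy, wz], ...]]. A call has 1 to 20 rows; each row shifts and turns the commanded pose from where the row before left it; what a row does not reach is not made up. A row lasts 1/12 s, in which the tool goes at most 41.7 mm and 7.16 degrees, less where a joint would pass 70% of its speed; a pose out of reach is approached as far as the arm can. A call is refused whole if a number of a shift passes 0.0417 or a number of a turn 7.16, either way. A call with a gripper value outside its range is refused whole. The fingers move at their own pace and stop on an object; "newtons" is the grip in N (left out, the last holds). Time passes only in rows, so rows that do not move let the fingers close. It gives the time, the measured TCP pose, the force and the opening at its end, in the units of the state.
- read_state(): the state, without advancing time (a new reading comes with each control period).
- snapshot(name): name is "scene" or "top" or "wrist"; returns (picture, depth): 384x512x3 uint8, red, green, blue; 384x512 float32, mm along the optical axis (not along the pixel's ray), 0 where there is no reading.
- get_calibration(name): a dict with "fov_y" (degrees; the focal length in pixels is half the picture's height over the tangent of half this angle, whatever the lens; pixels are square), "cx", "cy" (the principal point, pixels), "position" and "attitude" of the camera in the world; the wrist camera has in their place "hand_eye" (4x4, takes a point from camera to tool coordinates, whose origin is the TCP and whose axes are the tool frame's). Camera axes: x right, y down, z forward; pixel columns grow to the right and rows downward; lengths in mm; the calibration is good to about 2 mm. The wrist camera is an equidistant fisheye: a pixel r from the principal point sees the ray r / f radians off the axis. A picture is of the moment at which its call begins: read the wrist's pose just before it. get_calibration takes no time and is no camera call.
- close_job(): hands the job in, once; it reports no verdict.
The state is a dict: "t": time; "joint_pos": joint angles; "joint_velocities": joint speeds; "tau": joint torques, N m; "eef_pos": TCP position; "ee_rot": TCP orientation; "wrist_force": force on the tool from outside, world axes, zero at the start; "ft_torque": the same for the moment, N m; "finger_gap": opening from 0.0 (shut) to 1.0 (fully open).
Only numpy, scipy, OpenCV 4.12 (cv2) and the standard library are available. Lean on these libraries where they do the work, as an engineer would, in place of code of your own. Each camera call takes 0.05 s, during which the arm holds its last target. There are 200 camera calls.

## Working session

There is one attempt and no reset: what is moved stays moved. The work goes in short steps, Python scripts to look and compute and a tool call to move; the robot and the scene stay as the last step left them, time stands still between calls to the robot, and variables do not carry over. Pictures are saved under pics/ and viewed, about 12 in all and at most 16, crops included, and the job is handed in when it is done.

Besides the shell and the picture viewer there is one more tool, called after "Emit:" in YAML: its name, and indented under it one key for each argument. carry_out: Moves the arm, as the interface text tells. Its arguments: {"type":"object","properties":{"series":{"type":"array"},"newtons":{"type":"number"}},"required":["series"]}

```bash
mkdir -p pics; python3 - <<'E'
from plant import *
import cv2,numpy as np
s=read_state();print(s)
for n in("scene","top","wrist"):
    c=get_calibration(n);print(n,c)
    p,d=snapshot(n);cv2.imwrite(f"pics/{n}0.png",p[:,:,::-1]);np.savez(f"pics/{n}0.npz",p=p,d=d)
a=cv2.imread("pics/scene0.png");b=cv2.imread("pics/top0.png")
E
```

```text
{'t': 0.0, 'joint_pos': array([ 1.01697461e+00,  2.76583418e-01,  1.50613907e+00, -1.55564742e-05,
        1.36069485e+00, -1.20994899e-01]), 'joint_velocities': array([ 0.00115895,  0.0015348 ,  0.00196311, -0.00119797, -0.00065494,
       -0.00071801]), 'tau': array([ 3.63284084e-05, -4.04584336e+01, -2.37229621e+01,  7.00150570e-02,
        3.43684154e-02, -1.46572461e-04]), 'eef_pos': array([240.85130996, 521.43186446, 176.00903955]), 'ee_rot': array([ 2.64594866e+00,  1.69218850e+00, -2.57235041e-03]), 'wrist_force': array([-0.0817342 , -0.73968793,  0.00970621]), 'ft_torque': array([ 0.00653878, -0.00410846, -0.02151306]), 'finger_gap': 1.0033778390130714}
scene {'fov_y': 48.58519840709966, 'cx': 257.9317271433618, 'cy': 198.33749522080336, 'position': array([1358.39591026,   97.39988416,  648.37090036]), 'attitude': array([-1.54051898, -1.78403241,  0.90192759])}
top {'fov_y': 51.02999705556121, 'cx': 254.694066551098, 'cy': 196.89852601677458, 'position': array([467.24928853,  14.90298202, 950.31349043]), 'attitude': array([-2.13988655,  2.20031682, -0.16797234])}
wrist {'fov_y': 65.70646984690485, 'cx': 260.71850902292556, 'cy': 194.31590234408665, 'hand_eye': array([[ 9.99999758e-01,  2.91123977e-04,  6.32367209e-04,
        -6.17136175e-01],
       [-4.40142492e-04,  9.68166423e-01,  2.50306979e-01,
        -7.20431049e+01],
       [-5.39366336e-04, -2.50307197e-01,  9.68166316e-01,
        -2.06772190e+02],
       [ 0.00000000e+00,  0.00000000e+00,  0.00000000e+00,
         1.00000000e+00]])}
```

View pics/scene0.png

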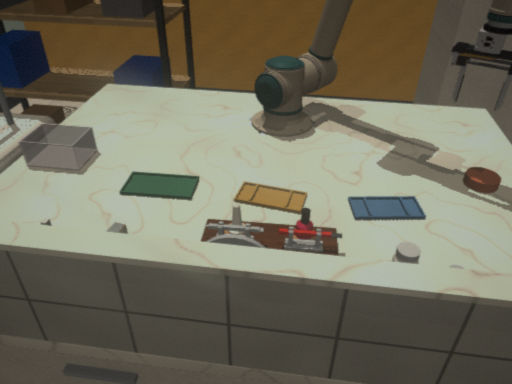

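View pics/top0.png

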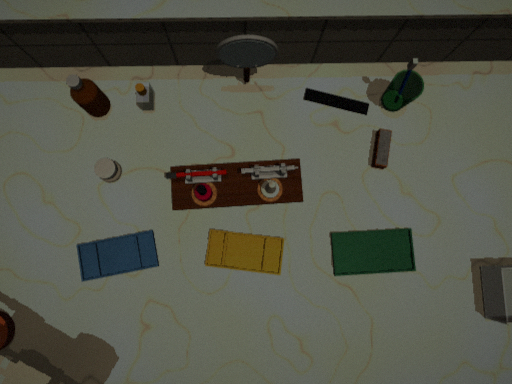

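The scene view shows the rack at about (270,237), tray (160,185), saucer (271,197) and dish (386,207). In the top view the file and bottle are on the rack's left (+y) half at (203,180), and the pusher and cone on the right at (270,180). The dish is at (118,255), the saucer at (245,251), the tray at (372,251), the jar at (108,170) and the buffer at (380,148).

```bash
cat > h.py <<'E'
from plant import *
import cv2,numpy as np
from scipy.spatial.transform import Rotation as R
def cam(n,st=None):
    c=get_calibration(n);f=192/np.tan(np.radians(c["fov_y"]/2))
    if n=="wrist":
        T=np.eye(4);T[:3,:3]=R.from_rotvec(st["ee_rot"]).as_matrix();T[:3,3]=st["eef_pos"];T=T@c["hand_eye"]
        return T[:3,:3],T[:3,3],f,c["cx"],c["cy"],True
    return R.from_rotvec(c["attitude"]).as_matrix(),np.array(c["position"]),f,c["cx"],c["cy"],False
def rays(C,uv):
    M,p,f,cx,cy,fish=C;uv=np.asarray(uv,float).reshape(-1,2);a=(uv-[cx,cy])/f
    if fish:
        r=np.linalg.norm(a,axis=1,keepdims=True);a=a*np.where(r>1e-9,np.tan(r)/np.maximum(r,1e-9),1)
    return np.c_[a,np.ones(len(a))]@M.T   # unit depth along the axis
def onplane(C,uv,z):
    d=rays(C,uv);return C[1]+d*((z-C[1][2])/d[:,2])[:,None]
def withdepth(C,uv,dep): return C[1]+rays(C,uv)*np.asarray(dep).reshape(-1,1)
def cloud(C,d):
    v,u=np.mgrid[:384,:512];P=withdepth(C,np.c_[u.ravel(),v.ravel()],d.ravel()).reshape(384,512,3);P[d==0]=np.nan;return P
def proj(C,P):
    M,p,f,cx,cy,fish=C;q=(np.asarray(P,float).reshape(-1,3)-p)@M
    a=q[:,:2]/q[:,2:]
    if fish:
        r=np.linalg.norm(a,axis=1,keepdims=True);a=a*np.arctan(r)/np.maximum(r,1e-9)
    return a*f+[cx,cy]
def blob(m):
    n,l,s,c=cv2.connectedComponentsWithStats(m.astype(np.uint8));k=1+s[1:,4].argmax();return l==k
E
python3 - <<'E'
from h import *
C=cam("top");z=np.load("pics/top0.npz");p,d=z["p"],z["d"];P=cloud(C,d)
hsv=cv2.cvtColor(p,cv2.COLOR_RGB2HSV);H,S,V=[hsv[...,i].astype(int) for i in range(3)]
v,u=np.mgrid[:384,:512]
def box(a,b,c,e):return (u>=a)&(u<=c)&(v>=b)&(v<=e)
def rect(n,m,h):
    m=blob(m);ct=max(cv2.findContours(m.astype(np.uint8),0,2)[0],key=cv2.contourArea)
    (c,s,a)=cv2.minAreaRect(ct);b=onplane(C,cv2.boxPoints((c,s,a)),h)
    e=np.array([b[1]-b[0],b[2]-b[1]]);L=np.linalg.norm(e,axis=1);l=e[L.argmax()];l=l*np.sign(l[1])
    print(n,"centre",b.mean(0).round(1),"size",L.round(1),"yaw(y-axis) deg",np.degrees(np.arctan2(-l[0],l[1])).round(2),"zmed",np.nanmedian(P[m][:,2]).round(1),"z95",np.nanpercentile(P[m][:,2],95).round(1))
rect("dish",(H>95)&(H<120)&(S>110)&box(70,220,170,290),10)
rect("saucer",(H>12)&(H<30)&(S>150)&box(195,220,295,285),10)
rect("tray",(H>55)&(H<90)&(S>110)&box(320,215,425,285),10)
rect("rack",((V<110)|(S>110))&box(168,150,306,215),6)
rect("buffer",(V<170)&box(366,125,395,172),30)
print("counter z", np.nanmedian(P[300:330,200:300,2]))
# heights around
for n,b in dict(file=(168,165,232,183),pusher=(238,160,302,180),bottle=(190,180,220,208),cone=(255,175,288,205),jar=(92,155,125,185),mirror=(215,30,280,82),obst=(65,70,155,115)).items():
    m=box(*b);q=P[m];zz=q[:,2];t=np.nanpercentile(zz,97);k=zz>t-8
    print(n,"top",t.round(1),"mean xy of top",np.nanmean(q[k],0).round(1),"ext",np.nanmin(q[k],0).round(0),np.nanmax(q[k],0).round(0))
a=cv2.resize(p[140:220,150:320][:,:,::-1],None,fx=4.5,fy=4.5,interpolation=cv2.INTER_CUBIC);cv2.imwrite("pics/rack0.png",a)
E
```

```text
dish centre [459.3 304.8  10. ] size [177.7  82.6] yaw(y-axis) deg 9.8 zmed 4.4 z95 11.6
saucer centre [458.8  13.1  10. ] size [ 84.7 176.2] yaw(y-axis) deg -8.87 zmed 4.5 z95 11.8
tray centre [ 449.7 -286.9   10. ] size [192.4  97.7] yaw(y-axis) deg 1.9 zmed 4.3 z95 9.8
rack centre [622.1  25.6   6. ] size [330.9 157.1] yaw(y-axis) deg -1.31 zmed 5.6 z95 50.6
buffer centre [ 690.6 -314.7   30. ] size [ 69.7 114. ] yaw(y-axis) deg 85.78 zmed 2.0 z95 32.4
counter z -0.015107338709754004
file top 53.2 mean xy of top [638.4 116.   50.1] ext [627.  50.  45.] [651. 182.  58.]
pusher top 52.6 mean xy of top [644.7 -45.8  50.1] ext [ 632. -113.   45.] [658.  16.  57.]
bottle top 78.2 mean xy of top [598.9 105.1  77.3] ext [589.  96.  71.] [608. 113.  81.]
cone top 77.8 mean xy of top [604.1 -49.5  79.6] ext [598. -58.  70.] [611. -43.  85.]
jar top 46.7 mean xy of top [656.8 325.1  44.6] ext [633. 302.  39.] [681. 349.  50.]
mirror top 215.8 mean xy of top [870.4  -1.7 214.7] ext [865. -42. 208.] [878.  39. 222.]
obst top 147.7 mean xy of top [818.9 356.8 148.5] ext [807. 344. 140.] [833. 372. 153.]
```

View pics/rack0.png

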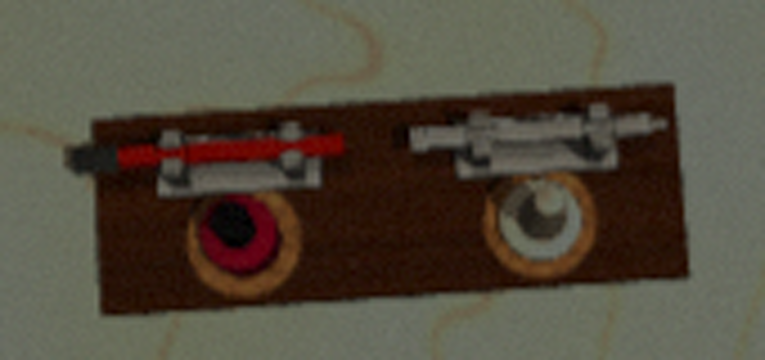

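The crop confirms the layout: file above, with its blade on the left (+y), bottle in front of it at crop (238,230); pusher on the right with the cone at (540,215). Next I move over the rack for a closer measurement.

Emit:
carry_out:
  series:
    - [[0, 0.0205, -0.029, -0.001, 0, 0, 6.75], [0, 0.0205, -0.029, -0.001, 0, 0, 6.75], [0, 0.0205, -0.029, -0.001, 0, 0, 6.75], [0, 0.0205, -0.029, -0.001, 0, 0, 6.75], [0, 0.0205, -0.029, 0, 0, 0, 0], [0, 0.0205, -0.029, 0, 0, 0, 0], [0, 0.0205, -0.029, 0, 0, 0, 0], [0, 0.0205, -0.029, 0, 0, 0, 0], [0, 0.0205, -0.029, 0, 0, 0, 0], [0, 0.0205, -0.029, 0, 0, 0, 0], [0, 0.0205, -0.029, 0, 0, 0, 0], [0, 0.0205, -0.029, 0, 0, 0, 0], [0, 0.0205, -0.029, 0, 0, 0, 0], [0, 0.0205, -0.029, 0, 0, 0, 0], [0, 0.0205, -0.029, 0, 0, 0, 0], [0, 0.0205, -0.029, 0, 0, 0, 0], [0, 0.0205, -0.029, 0, 0, 0, 0], [0, 0, 0, 0, 0, 0, 0], [0, 0, 0, 0, 0, 0, 0]]

```text
t: 1.73
eef_pos: [589.9, 27.9, 172.0]
ee_rot: [-2.182, -2.258, 0.001]
wrist_force: [-1.5, -0.6, 0.0]
finger_gap: 1.003
```

```bash
cat > w.py <<'E'
from h import *
import sys
def look(name,f=1):
    s=read_state();p,d=snapshot("wrist");np.savez(f"pics/{name}.npz",p=p,d=d,eef_pos=s["eef_pos"],ee_rot=s["ee_rot"])
    cv2.imwrite(f"pics/{name}.png",cv2.resize(p[:,:,::-1],None,fx=f,fy=f));return s
def show(s):
    M=R.from_rotvec(s["ee_rot"]).as_matrix();print("t",round(s["t"],2),"tcp",s["eef_pos"].round(1),"jaw ang",np.degrees(np.arctan2(M[1,0],M[0,0])).round(2),"zdir",M[:,2].round(3),"F",s["wrist_force"].round(1),"gap",round(94*s["finger_gap"],1))
E
python3 -c "
from w import *
show(look('w1',1.5))"
```

```text
t 1.73 tcp [589.9  27.9 172. ] jaw ang 91.96 zdir [-0.002  0.    -1.   ] F [-1.5 -0.6  0. ] gap 94.2
```

View pics/w1.png

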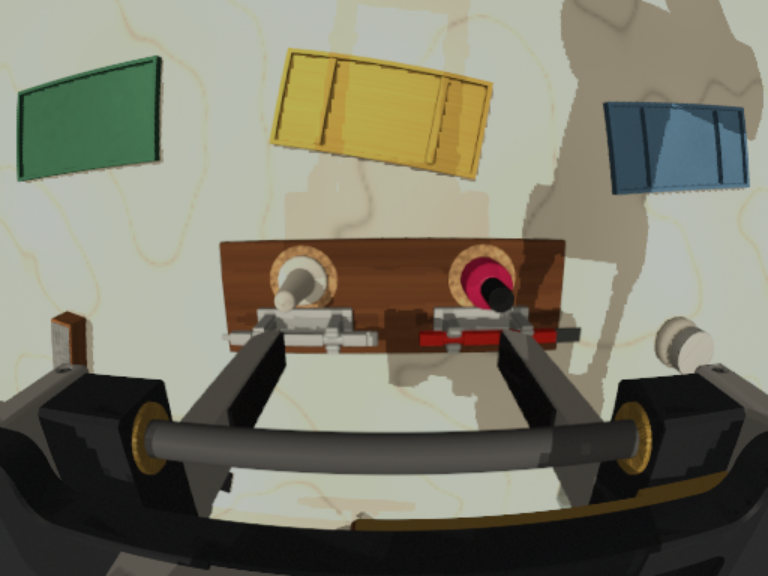

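The wrist view (up = toward the robot) shows the cone's disc at (305,278), the bottle's at (483,278), the pusher at y≈339 and the file at (490,339), with the tray, saucer and dish at the top and both bystanders. All are unobstructed.

```bash
python3 - <<'E'
from h import *
def run(C,p,d,boxes,tag):
    P=cloud(C,d);hsv=cv2.cvtColor(p,cv2.COLOR_RGB2HSV);H,S,V=[hsv[...,i].astype(int) for i in range(3)];v,u=np.mgrid[:384,:512]
    B=lambda b:(u>=b[0])&(u<=b[2])&(v>=b[1])&(v<=b[3])
    und=lambda ct,h:onplane(C,ct.reshape(-1,2),h)
    def rect(n,m,h):
        m=blob(m);ct=max(cv2.findContours(m.astype(np.uint8),0,1)[0],key=cv2.contourArea)
        q=und(ct,h)[:,:2].astype(np.float32);b=cv2.boxPoints(cv2.minAreaRect(q));e=np.array([b[1]-b[0],b[2]-b[1]]);L=np.linalg.norm(e,axis=1);l=e[L.argmax()];l=l*np.sign(l[1])
        print(tag,n,b.mean(0).round(1),"size",L.round(1),"yaw",np.degrees(np.arctan2(-l[0],l[1])).round(2))
    rect("dish",(H>95)&(H<120)&(S>90)&B(boxes["dish"]),10)
    rect("saucer",(H>12)&(H<30)&(S>140)&B(boxes["saucer"]),10)
    rect("tray",(H>50)&(H<95)&(S>90)&B(boxes["tray"]),10)
    def pts(n,m,h):
        m=blob(m);c=np.c_[u[m],v[m]];q=und(c,h)[:,:2];r,s,a=cv2.minAreaRect(q.astype(np.float32))
        print(tag,n,"rectcentre",np.round(r,1),"size",np.round(s,1),"ang",round(a,1),"depth xyz median",np.nanmedian(P[m],0).round(1),"ztop",np.nanpercentile(P[m][:,2],[50,95]).round(1))
    red=((H<8)|(H>172))&(S>150)&(V>40)
    pts("file red",red&B(boxes["file"]),47)
    # discs by cork colour, enclosing ellipse at z 6
    for k in("bdisc","cdisc"):
        m=blob((H>6)&(H<24)&(S>80)&(V>(95 if tag=="top" else 120))&B(boxes[k]));c=np.c_[u[m],v[m]]
        q=und(c,6)[:,:2].astype(np.float32);h=cv2.convexHull(q);e=cv2.minEnclosingCircle(h);f=cv2.fitEllipse(h)
        print(tag,k,np.round(e[0],1),"r",round(e[1],1),"ellipse",np.round(f[0],1),np.round(f[1],1))
    # tops by depth
    for k,(lo,hi) in dict(bottle=(70,90),cone=(70,95)).items():
        m=B(boxes[k])&(P[...,2]>lo)&(P[...,2]<hi);q=P[m];e=cv2.minEnclosingCircle(q[:,:2].astype(np.float32));z=np.median(q[:,2])
        print(tag,k,"top",np.round(e[0],1),e[1],"z",np.round(z,1),len(q),"med",np.median(q,0).round(1))
    for k in("file","pusher"):
        m=B(boxes[k])&(P[...,2]>36)&(P[...,2]<60);q=P[m];r=cv2.minAreaRect(q[:,:2].astype(np.float32));print(tag,k,"depth rect",[np.round(x,1) for x in r],"z",np.percentile(q[:,2],[50,90]).round(1))
    return P
z=np.load("pics/top0.npz");C=cam("top")
run(C,z["p"],z["d"],dict(dish=(70,220,170,290),saucer=(195,220,295,285),tray=(320,215,425,285),file=(160,160,232,185),pusher=(236,160,304,180),bdisc=(188,178,222,212),cdisc=(254,174,288,206),bottle=(188,178,222,212),cone=(254,174,292,206)),"top")
z=np.load("pics/w1.npz");C=cam("wrist",dict(eef_pos=z["eef_pos"],ee_rot=z["ee_rot"]))
bx=lambda *a:tuple(int(x/1.5) for x in a)
run(C,z["p"],z["d"],dict(dish=bx(590,90,765,205),saucer=bx(255,35,510,190),tray=bx(5,45,175,190),file=bx(410,318,505,360),pusher=bx(225,322,382,358),bdisc=bx(435,235,530,315),cdisc=bx(255,235,350,315),bottle=bx(435,240,530,315),cone=bx(255,240,350,315)),"w")
E
```

```text
top dish [459.5 304.5] size [174.4  82.5] yaw 9.54
top saucer [458.9  13. ] size [ 84.8 174.7] yaw -8.74
top tray [ 449.8 -286.5] size [190.2  98.5] yaw 1.8
top file red rectcentre [638.3 105.9] size [ 12.3 115.8] ang 2.4 depth xyz median [638.4 106.6  49.6] ztop [49.6 52.8]
top bdisc [586.2 102.6] r 24.5 ellipse [588.2 102.8] [33.2 48.5]
top cdisc [587.  -48.6] r 19.1 ellipse [585.1 -48.1] [15.  36.7]
top bottle top [599.  105.5] 9.910541534423828 z 77.8 68 med [599.2 104.6  77.8]
top cone top [605.2 -50.2] 7.942032337188721 z 80.0 43 med [603.9 -48.9  80. ]
top file depth rect [array([629.5, 118.1]), array([ 38.6, 136.9]), np.float64(3.1)] z [49.6 53.1]
top pusher depth rect [array([645. , -48.3]), array([ 23.1, 129.3]), np.float64(2.1)] z [50.1 53. ]
w dish [459.8 303.4] size [177.5  83.4] yaw 9.75
w saucer [459.5  14. ] size [ 84.2 173.3] yaw -8.5
w tray [ 451.7 -282.5] size [193.6  98.9] yaw 1.95
w file red rectcentre [639.3  84.2] size [12.9 66.9] ang 1.5 depth xyz median [639.1  86.2  48.7] ztop [48.7 50.1]
w bdisc [599.2 106.7] r 30.4 ellipse [598.1 106.4] [58.  60.1]
w cdisc [605. -49.] r 30.4 ellipse [604.8 -49.3] [58.9 60.2]
w bottle top [599.2 106.1] 10.023478507995605 z 76.9 275 med [598.2 105.1  76.9]
w cone top [605.4 -49.1] 8.282670974731445 z 78.4 193 med [604.  -47.8  78.4]
w file depth rect [array([640.7,  84. ]), array([66.7, 22.3]), np.float64(83.3)] z [49.  51.9]
w pusher depth rect [array([644. , -46.3]), array([ 21.5, 127.8]), np.float64(0.7)] z [48.7 51.3]
```

Both views agree: discs at (599,106) and (605,-49), rack yaw 2.2°. Now the bottle.

Emit:
carry_out:
  series:
    - [[0, 0.003, 0.026, 0, 0, 0, 0], [0, 0.003, 0.026, 0, 0, 0, 0], [0, 0.003, 0.026, 0, 0, 0, 0], [0.2, 0, 0, -0.025, 0, 0, 0], [0.3, 0, 0, -0.03, 0, 0, 0], [0.4, 0, 0, -0.03, 0, 0, 0], [0.4, 0, 0, -0.02, 0, 0, 0], [0.4, 0, 0, -0.01, 0, 0, 0], [0.4, 0, 0, -0.007, 0, 0, 0], [0.4, 0, 0, 0, 0, 0, 0], [0.4, 0, 0, 0, 0, 0, 0], [0.4, 0, 0, 0, 0, 0, 0]]

```text
t: 2.78
eef_pos: [599.6, 107.6, 52.5]
ee_rot: [2.178, 2.261, 0.004]
wrist_force: [0.7, 0.8, 1.0]
finger_gap: 0.601
```

Emit:
carry_out:
  series:
    - [[0.7, 0, -0.0005, -0.002, 0, 0, 0], [1, 0, 0, 0, 0, 0, 0], [1, 0, 0, 0, 0, 0, 0], [1, 0, 0, 0, 0, 0, 0], [1, 0, 0, 0, 0, 0, 0], [1, 0, 0, 0, 0, 0, 0], [1, 0, 0, 0, 0, 0, 0], [1, 0, 0, 0, 0, 0, 0]]
  newtons: 15

```text
t: 3.45
eef_pos: [599.4, 107.6, 50.2]
ee_rot: [2.18, 2.262, 0.004]
wrist_force: [-0.8, 3.1, 8.0]
finger_gap: 0.068
```

The opening is 6 mm where the cap should give 20 mm, with 8 N upward, so something is wrong. I'll look before moving.

```bash
python3 -c "
from w import *
show(look('w2',1));p,d=snapshot('scene');P,_=snapshot('top')
np.savez('pics/s2.npz',p=p,d=d)
a=cv2.resize(p[190:270,190:370][:,:,::-1],None,fx=4,fy=4);w=cv2.imread('pics/w2.png')
c=np.zeros((320+300,800,3),np.uint8)[:600];c[:320,:720]=a;c[320:,:373]=cv2.resize(w,(373,280));c[320:,380:780]=cv2.resize(P[130:230,150:290][:,:,::-1],(400,280));cv2.imwrite('pics/c2.png',c)"
```

```text
t 3.45 tcp [599.4 107.6  50.2] jaw ang 92.1 zdir [ 0.002  0.002 -1.   ] F [-0.8  3.1  8. ] gap 6.4
```

View pics/c2.png

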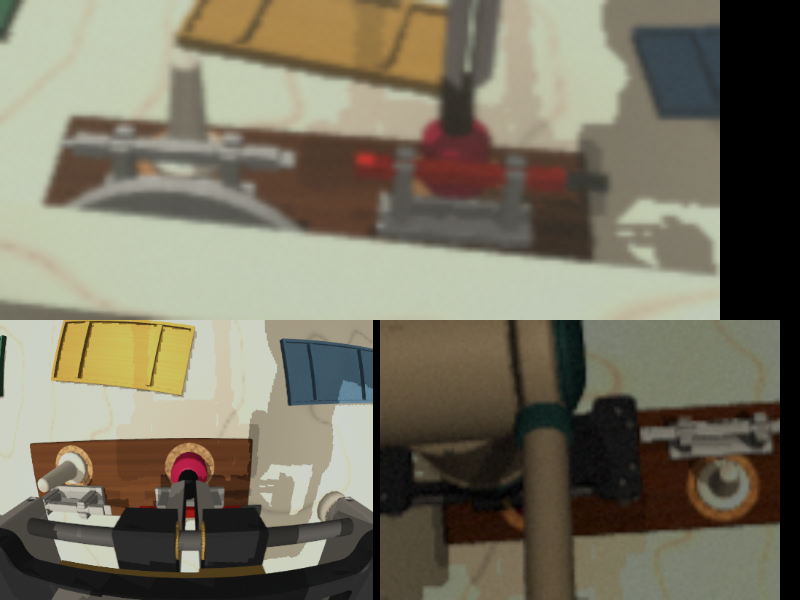

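```bash
python3 - <<'E'
from w import *
z=np.load("pics/w2.npz");C=cam("wrist",dict(eef_pos=z["eef_pos"],ee_rot=z["ee_rot"]))
print("proj wrist tcp,grasp,captop,capbase",proj(C,[z["eef_pos"],z["eef_pos"]+[0,0,19],[599,106,78],[599,106,45]]).round(0).tolist())
S=cam("scene");print("scene tcp,grasp,captop,capbase",proj(S,[z["eef_pos"],z["eef_pos"]+[0,0,19],[599,106,78],[599,106,45]]).round(0).tolist())
P=cloud(C,z["d"]);hs=cv2.cvtColor(z["p"],cv2.COLOR_RGB2HSV)
a=cv2.resize(z["p"][180:290,190:330][:,:,::-1],None,fx=2.8,fy=2.8,interpolation=cv2.INTER_CUBIC)
s=np.load("pics/s2.npz");b=cv2.resize(s["p"][180:260,270:350][:,:,::-1],None,fx=4.5,fy=4.5,interpolation=cv2.INTER_CUBIC)
c=np.zeros((370,800,3),np.uint8);c[:a.shape[0],:a.shape[1]]=a;c[:b.shape[0],400:400+b.shape[1]]=b;cv2.imwrite("pics/c3.png",c)
for v in range(200,262,4): print(v,P[v,252:264:4].round(0).tolist())
Q=cloud(S,s["d"])
for v in range(186,222,3): print(v,Q[v,298:312:4].round(0).tolist())
E
```

```text
proj wrist tcp,grasp,captop,capbase [[262.0, 219.0], [262.0, 228.0], [259.0, 233.0], [259.0, 216.0]]
scene tcp,grasp,captop,capbase [[306.0, 220.0], [306.0, 214.0], [306.0, 210.0], [305.0, 222.0]]
200 [[587.0, 100.0, 43.0], [587.0, 103.0, 42.0], [587.0, 106.0, 44.0]]
204 [[590.0, 100.0, 43.0], [590.0, 103.0, 45.0], [590.0, 106.0, 44.0]]
208 [[591.0, 100.0, 51.0], [590.0, 103.0, 53.0], [590.0, 106.0, 53.0]]
212 [[591.0, 101.0, 61.0], [590.0, 103.0, 62.0], [590.0, 106.0, 62.0]]
216 [[590.0, 101.0, 71.0], [590.0, 104.0, 71.0], [590.0, 106.0, 71.0]]
220 [[590.0, 101.0, 79.0], [591.0, 104.0, 77.0], [590.0, 106.0, 78.0]]
224 [[590.0, 101.0, 85.0], [593.0, 104.0, 77.0], [593.0, 106.0, 78.0]]
228 [[591.0, 101.0, 92.0], [596.0, 104.0, 77.0], [596.0, 106.0, 78.0]]
232 [[590.0, 102.0, 99.0], [599.0, 104.0, 77.0], [598.0, 106.0, 79.0]]
236 [[591.0, 102.0, 103.0], [601.0, 104.0, 78.0], [601.0, 107.0, 78.0]]
240 [[591.0, 102.0, 108.0], [605.0, 104.0, 77.0], [605.0, 107.0, 77.0]]
244 [[592.0, 102.0, 113.0], [607.0, 104.0, 78.0], [607.0, 107.0, 79.0]]
248 [[592.0, 102.0, 118.0], [640.0, 104.0, 13.0]
[... 636 characters left out ...]
, [611.0, 95.0, 118.0], [606.0, 104.0, 116.0], [608.0, 112.0, 119.0]]
201 [[469.0, 85.0, 7.0], [609.0, 96.0, 109.0], [607.0, 104.0, 109.0], [608.0, 113.0, 111.0]]
204 [[478.0, 86.0, 4.0], [610.0, 96.0, 102.0], [470.0, 106.0, 1.0], [607.0, 113.0, 102.0]]
207 [[492.0, 87.0, 5.0], [609.0, 97.0, 93.0], [480.0, 107.0, -1.0], [609.0, 114.0, 95.0]]
210 [[509.0, 88.0, 9.0], [607.0, 98.0, 84.0], [599.0, 106.0, 79.0], [611.0, 115.0, 89.0]]
213 [[512.0, 88.0, 2.0], [609.0, 98.0, 77.0], [608.0, 107.0, 78.0], [508.0, 118.0, 2.0]]
216 [[522.0, 89.0, 0.0], [610.0, 99.0, 69.0], [608.0, 108.0, 69.0], [518.0, 119.0, 1.0]]
219 [[534.0, 90.0, 0.0], [610.0, 99.0, 61.0], [607.0, 108.0, 60.0], [530.0, 119.0, 1.0]]
```

View pics/c3.png

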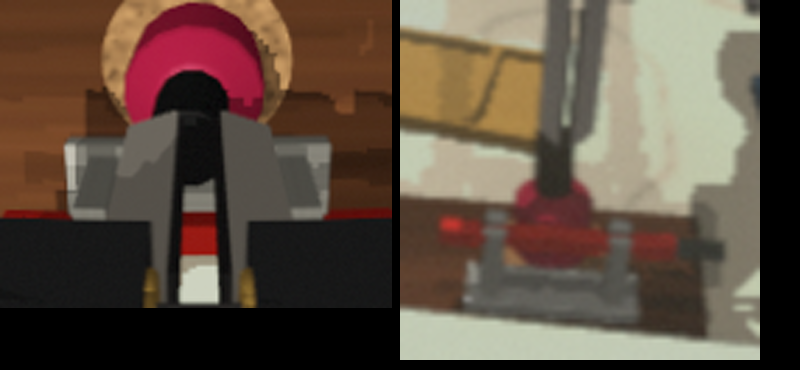

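```bash
python3 - <<'E'
from w import *
for n,b in (("w1",(165,195,188,225)),("w1",(335,358,215,245)),("w2",(225,252,215,245)),("w2",(272,290,215,245))):
    z=np.load(f"pics/{n}.npz");C=cam("wrist",dict(eef_pos=z["eef_pos"],ee_rot=z["ee_rot"]));P=cloud(C,z["d"])-z["eef_pos"]
    print(n,b)
    for v in range(214,250,3): print(v,[P[v,u].round(0).tolist() for u in np.linspace(b[0],b[1],4).astype(int)])
E
```

```text
w1 (165, 195, 188, 225)
214 [[57.0, -130.0, -167.0], [45.0, -106.0, -135.0], [52.0, -99.0, -158.0], [52.0, -85.0, -159.0]]
217 [[61.0, -130.0, -168.0], [45.0, -103.0, -124.0], [57.0, -99.0, -160.0], [56.0, -85.0, -158.0]]
220 [[65.0, -130.0, -167.0], [48.0, -102.0, -121.0], [-8.0, -50.0, 30.0], [50.0, -79.0, -131.0]]
223 [[53.0, -116.0, -123.0], [-8.0, -55.0, 36.0], [-7.0, -49.0, 33.0], [51.0, -78.0, -124.0]]
226 [[57.0, -116.0, -123.0], [-8.0, -53.0, 41.0], [-7.0, -48.0, 38.0], [55.0, -78.0, -122.0]]
229 [[-7.0, -58.0, 47.0], [-7.0, -52.0, 46.0], [-5.0, -48.0, 38.0], [59.0, -78.0, -124.0]]
232 [[-8.0, -56.0, 52.0], [-8.0, -51.0, 51.0], [-3.0, -48.0, 39.0], [81.0, -88.0, -167.0]]
235 [[-7.0, -55.0, 56.0], [-7.0, -50.0, 55.0], [-1.0, -48.0, 38.0], [85.0, -88.0, -167.0]]
238 [[-7.0, -54.0, 59.0], [-6.0, -49.0, 57.0], [1.0, -48.0, 39.0], [92.0, -90.0, -173.0]]
241 [[-7.0, -53.0, 63.0], [-7.0, -48.0, 61.0], [1.0, -47.0, 42.0], [97.0, -90.0, -173.0]]
244 [[-7.0, -52.0, 67.0], [-5.0, -48.0, 63.0], [4.0, -47.0, 42.0], [101.0, -90.0, -172.0]]
247 [[-8.0, -50.0, 73.0], [-4.0, -48.0, 63.0], [5
[... 2598 characters left out ...]
45.0]]
226 [[-9.0, 6.0, 39.0], [-10.0, 9.0, 39.0], [-10.0, 13.0, 40.0], [21.0, 27.0, -45.0]]
229 [[-10.0, 6.0, 45.0], [-10.0, 9.0, 44.0], [-10.0, 13.0, 44.0], [24.0, 27.0, -44.0]]
232 [[-10.0, 5.0, 49.0], [-10.0, 9.0, 49.0], [-10.0, 12.0, 49.0], [24.0, 26.0, -37.0]]
235 [[-9.0, 5.0, 53.0], [-10.0, 9.0, 53.0], [-10.0, 12.0, 55.0], [27.0, 26.0, -36.0]]
238 [[-10.0, 5.0, 59.0], [-10.0, 8.0, 58.0], [-10.0, 12.0, 59.0], [27.0, 26.0, -30.0]]
241 [[-10.0, 5.0, 62.0], [-10.0, 8.0, 63.0], [-11.0, 11.0, 64.0], [29.0, 26.0, -28.0]]
244 [[-10.0, 5.0, 66.0], [-10.0, 8.0, 66.0], [-10.0, 11.0, 67.0], [-10.0, 14.0, 67.0]]
247 [[-10.0, 5.0, 70.0], [-10.0, 8.0, 70.0], [-10.0, 11.0, 69.0], [-10.0, 14.0, 71.0]]
```

The depth shows the fingertips are about 28 mm above the reported TCP, in both the open and the shut view. The fingers shut on top of the cap, and the bottle is still standing. I'll raise, open and go down deeper, with the tip at reported z + 28.

Emit:
carry_out:
  series:
    - [[1, 0, 0, 0.01, 0, 0, 0], [1, 0, 0, 0.02, 0, 0, 0], [0.4, 0, -0.001, 0.01, 0, 0, 0], [0.4, 0, 0, 0, 0, 0, 0], [0.4, 0, 0, 0, 0, 0, 0], [0.4, 0, 0, 0, 0, 0, 0], [0.4, 0, 0, 0, 0, 0, 0], [0.4, 0, 0, 0, 0, 0, 0], [0.4, 0, 0, 0, 0, 0, 0]]

```text
t: 4.35
eef_pos: [598.0, 105.7, 88.1]
ee_rot: [-2.179, -2.262, 0.002]
wrist_force: [-0.2, 0.5, 0.5]
finger_gap: 0.463
```

```bash
python3 - <<'E'
from w import *
s=look("w3");show(s);z=np.load("pics/w3.npz");C=cam("wrist",s);P=cloud(C,z["d"])
hs=cv2.cvtColor(z["p"],cv2.COLOR_RGB2HSV);v,u=np.mgrid[:384,:512]
q=P[(abs(P[...,0]-599)<20)&(abs(P[...,1]-106)<20)&(P[...,2]>70)&(P[...,2]<83)]
print("cap",cv2.minEnclosingCircle(q[:,:2].astype(np.float32)),np.median(q,0))
f=P-s["eef_pos"];g=f[(abs(f[...,0])<14)&(abs(f[...,1])<50)&(f[...,2]>20)&(f[...,2]<60)]
for sd in(-1,1):
    k=g[g[:,1]*sd>0];print("finger",sd,"x",np.percentile(k[:,0],[2,98]),"y",np.percentile(k[:,1],[2,98]),"zmin",np.percentile(k[:,2],[1,3]))
E
```

```text
t 4.35 tcp [598.  105.7  88.1] jaw ang 92.14 zdir [-0.001 -0.    -1.   ] F [-0.2  0.5  0.5] gap 43.5
cap ((598.8800048828125, 106.19672393798828), 10.118085861206055) [598.13135566 106.16457227  76.91790315]
finger -1 x [-8.87537819  7.66369843] y [-34.23220401 -22.04182559] zmin [29.3688752  30.39356814]
finger 1 x [-10.98233151   5.98505867] y [21.02310273 32.34429169] zmin [28.73522354 29.9689679 ]
```

Emit:
carry_out:
  series:
    - [[0.4, 0.0015, 0.0008, -0.015, 0, 0, 0], [0.4, 0, 0, -0.02, 0, 0, 0], [0.4, 0, 0, -0.015, 0, 0, 0], [0.4, 0, 0, -0.01, 0, 0, 0], [0.4, 0, 0, -0.006, 0, 0, 0], [0.4, 0, 0, 0, 0, 0, 0], [0.5, 0, 0, 0, 0, 0, 0], [0.7, 0, 0, 0, 0, 0, 0], [1, 0, 0, 0, 0, 0, 0], [1, 0, 0, 0, 0, 0, 0], [1, 0, 0, 0, 0, 0, 0], [1, 0, 0, 0, 0, 0, 0], [1, 0, 0, 0, 0, 0, 0], [1, 0, 0, 0, 0, 0, 0]]
  newtons: 15

```text
t: 5.57
eef_pos: [600.2, 106.6, 23.2]
ee_rot: [2.179, 2.262, 0.001]
wrist_force: [-0.3, -0.6, 1.7]
finger_gap: 0.209
```

Emit:
carry_out:
  series:
    - [[1, 0, 0, 0.01, 0, 0, 0], [1, 0, 0, 0.02, 0, 0, 0], [1, 0, 0, 0.025, 0, 0, 0], [1, 0, 0, 0.025, 0, 0, 0], [1, -0.006, -0.0145, 0.015, 0, 0, 0], [1, -0.01, -0.022, 0.005, 0, 0, 0], [1, -0.0135, -0.031, 0, 0, 0, 0], [1, -0.0135, -0.031, 0, 0, 0, 0], [1, -0.0135, -0.031, 0, 0, 0, 0], [1, -0.0135, -0.031, 0, 0, 0, 0], [1, -0.0135, -0.031, 0, 0, 0, 0], [1, -0.0135, -0.031, 0, 0, 0, 0], [1, -0.0135, -0.031, 0, 0, 0, 0], [1, -0.0135, -0.031, 0, 0, 0, 0], [1, -0.0135, -0.031, 0, 0, 0, 0], [1, -0.009, -0.02, 0, 0, 0, 0], [1, -0.004, -0.01, 0, 0, 0, 0], [1, 0, 0, 0, 0, 0, 0], [1, 0, 0, 0, 0, 0, 0]]
  newtons: 22

```text
t: 7.15
eef_pos: [449.7, -238.4, 123.1]
ee_rot: [-2.181, -2.261, -0.002]
wrist_force: [-0.5, 0.1, -1.1]
finger_gap: 0.206
```

Emit:
carry_out:
  series:
    - [[1, 0, -0.001, -0.015, 0, 0, 0], [1, 0, 0, -0.025, 0, 0, 0], [1, 0, 0, -0.025, 0, 0, 0], [1, 0, 0, -0.018, 0, 0, 0], [1, 0, 0, -0.009, 0, 0, 0], [1, 0, 0, -0.004, 0, 0, 0], [1, 0, 0, -0.003, 0, 0, 0], [1, 0, 0, -0.001, 0, 0, 0], [1, 0, 0, -0.001, 0, 0, 0], [1, 0, 0, 0, 0, 0, 0], [1, 0, 0, 0, 0, 0, 0]]

```text
t: 8.07
eef_pos: [450.0, -240.2, 22.6]
ee_rot: [2.179, 2.261, 0.0]
wrist_force: [-0.1, 0.6, -0.9]
finger_gap: 0.21
```

Emit:
carry_out:
  series:
    - [[1, 0, 0, -0.001, 0, 0, 0], [1, 0, 0, 0, 0, 0, 0], [1, 0, 0, 0, 0, 0, 0]]

```text
t: 8.32
eef_pos: [449.7, -240.2, 21.3]
ee_rot: [2.179, 2.262, 0.0]
wrist_force: [-0.0, 0.2, 0.6]
finger_gap: 0.207
```

Emit:
carry_out:
  series:
    - [[1, 0, 0, -0.0005, 0, 0, 0], [1, 0, 0, 0, 0, 0, 0], [1, 0, 0, 0, 0, 0, 0]]

```text
t: 8.57
eef_pos: [449.9, -240.2, 21.2]
ee_rot: [2.179, 2.262, 0.0]
wrist_force: [-1.2, -0.6, 5.3]
finger_gap: 0.207
```

Emit:
carry_out:
  series:
    - [[0.75, 0, 0, 0, 0, 0, 0], [0.65, 0, 0, 0, 0, 0, 0], [0.55, 0, 0, 0, 0, 0, 0], [0.5, 0, 0, 0, 0, 0, 0], [0.5, 0, 0, 0.01, 0, 0, 0], [0.4, 0, 0, 0.02, 0, 0, 0], [0.4, 0, 0, 0.03, 0, 0, 0], [0.4, 0, 0, 0.025, 0, 0, 0], [0.4, 0.0195, 0.0239, 0, 0, 0, 0], [0.4, 0.0195, 0.0239, 0, 0, 0, 0], [0.4, 0.0195, 0.0239, 0, 0, 0, 0], [0.4, 0.0195, 0.0239, 0, 0, 0, 0], [0.4, 0.0195, 0.0239, 0, 0, 0, 0], [0.4, 0.0195, 0.0239, 0, 0, 0, 0], [0.4, 0.0195, 0.0239, 0, 0, 0, 0], [0.4, 0.0195, 0.0239, 0, 0, 0, 0], [0.4, 0, 0, 0, 0, 0, 0], [0.4, 0, 0, 0, 0, 0, 0]]

```text
t: 10.07
eef_pos: [606.1, -47.6, 105.6]
ee_rot: [2.176, 2.265, -0.0]
wrist_force: [-0.4, -0.1, -0.4]
finger_gap: 0.6
```

```bash
python3 - <<'E'
from w import *
s=look("w4");show(s);z=np.load("pics/w4.npz");C=cam("wrist",s);P=cloud(C,z["d"])
q=P[(abs(P[...,0]-605)<20)&(abs(P[...,1]+49)<20)&(P[...,2]>70)&(P[...,2]<95)]
print("cone top",cv2.minEnclosingCircle(q[:,:2].astype(np.float32)),np.median(q,0))
p,d=snapshot("top");T=cam("top");Q=cloud(T,d);m=(abs(Q[...,0]-450)<45)&(abs(Q[...,1]+240)<35)&(Q[...,2]>68)&(Q[...,2]<85);q=Q[m]
if len(q):print("bottle cap now",cv2.minEnclosingCircle(q[:,:2].astype(np.float32)),np.median(q,0))
cv2.imwrite("pics/t4.png",p[:,:,::-1])
E
```

```text
t 10.07 tcp [606.1 -47.6 105.6] jaw ang 92.29 zdir [ 0. -0. -1.] F [-0.4 -0.1 -0.4] gap 56.4
cone top ((604.9677734375, -49.662086486816406), 8.194232940673828) [603.45515236 -49.67653802  78.41509719]
bottle cap now ((448.212890625, -240.89247131347656), 10.001262664794922) [ 448.26356766 -239.92066403   75.46568421]
```

Emit:
carry_out:
  series:
    - [[0.4, 0, -0.0014, -0.015, 0, 0, 0], [0.4, 0, 0, -0.025, 0, 0, 0], [0.4, 0, 0, -0.025, 0, 0, 0], [0.4, 0, 0, -0.02, 0, 0, 0], [0.4, 0, 0, -0.01, 0, 0, 0], [0.4, 0, 0, -0.006, 0, 0, 0], [0.5, 0, 0, 0, 0, 0, 0], [0.6, 0, 0, 0, 0, 0, 0], [0.8, 0, 0, 0, 0, 0, 0], [1, 0, 0, 0, 0, 0, 0], [1, 0, 0, 0, 0, 0, 0], [1, 0, 0, 0, 0, 0, 0], [1, 0, 0, 0, 0, 0, 0], [1, 0, 0, 0, 0, 0, 0]]
  newtons: 18

```text
t: 11.33
eef_pos: [606.1, -50.0, 5.2]
ee_rot: [2.179, 2.262, 0.002]
wrist_force: [0.1, 0.8, 3.7]
finger_gap: 0.227
```

Emit:
carry_out:
  series:
    - [[1, 0, 0, 0.01, 0, 0, 0], [1, 0, 0, 0.02, 0, 0, 0], [1, 0, 0, 0.025, 0, 0, 0], [1, 0, 0, 0.025, 0, 0, 0], [1, -0.006, -0.011, 0.015, 0, 0, 0], [1, -0.012, -0.022, 0.005, 0, 0, 0], [1, -0.015, -0.0272, 0, 0, 0, 0], [1, -0.015, -0.0272, 0, 0, 0, 0], [1, -0.015, -0.0272, 0, 0, 0, 0], [1, -0.015, -0.0272, 0, 0, 0, 0], [1, -0.015, -0.0272, 0, 0, 0, 0], [1, -0.015, -0.0272, 0, 0, 0, 0], [1, -0.015, -0.0272, 0, 0, 0, 0], [1, -0.015, -0.0272, 0, 0, 0, 0], [1, -0.01, -0.019, 0, 0, 0, 0], [1, -0.006, -0.011, 0, 0, 0, 0], [1, 0, 0, 0, 0, 0, 0], [1, 0, 0, 0, 0, 0, 0]]
  newtons: 22

```text
t: 12.83
eef_pos: [451.5, -330.3, 104.4]
ee_rot: [-2.181, -2.261, -0.002]
wrist_force: [0.9, 0.3, -1.6]
finger_gap: 0.225
```

Emit:
carry_out:
  series:
    - [[1, 0, 0, -0.015, 0, 0, 0], [1, 0, 0, -0.025, 0, 0, 0], [1, 0, 0, -0.025, 0, 0, 0], [1, 0, 0, -0.018, 0, 0, 0], [1, 0, 0, -0.009, 0, 0, 0], [1, 0, 0, -0.004, 0, 0, 0], [1, 0, 0, -0.003, 0, 0, 0], [1, 0, 0, -0.001, 0, 0, 0], [1, 0, 0, 0, 0, 0, 0], [1, 0, 0, 0, 0, 0, 0]]

```text
t: 13.67
eef_pos: [452.2, -331.2, 5.4]
ee_rot: [2.178, 2.261, 0.0]
wrist_force: [0.8, 0.3, -1.6]
finger_gap: 0.224
```

Emit:
carry_out:
  series:
    - [[1, 0, 0, -0.0015, 0, 0, 0], [1, 0, 0, 0, 0, 0, 0], [1, 0, 0, 0, 0, 0, 0]]

```text
t: 13.92
eef_pos: [451.7, -331.0, 3.3]
ee_rot: [2.179, 2.262, 0.0]
wrist_force: [0.5, -0.1, 0.0]
finger_gap: 0.221
```

Emit:
carry_out:
  series:
    - [[1, 0, 0, -0.0007, 0, 0, 0], [1, 0, 0, 0, 0, 0, 0], [1, 0, 0, 0, 0, 0, 0]]

```text
t: 14.17
eef_pos: [451.7, -331.0, 3.2]
ee_rot: [2.179, 2.262, -0.0]
wrist_force: [-1.0, 1.4, 4.7]
finger_gap: 0.223
```

Emit:
carry_out:
  series:
    - [[0.75, 0, 0, 0, 0, 0, 0], [0.65, 0, 0, 0, 0, 0, 0], [0.5, 0, 0, 0, 0, 0, 0], [0.5, 0, 0, 0, 0, 0, 0], [0.5, 0, 0, 0.012, 0, 0, 0], [0.5, 0, 0, 0.03, 0, 0, 0], [0.5, 0, 0, 0.035, 0, 0, 0], [0.5, 0, 0, 0.035, 0, 0, 0], [0.5, 0, 0, 0.02, 0, 0, 0], [0.5, 0, 0, 0, 0, 0, 0]]

```text
t: 15.0
eef_pos: [454.2, -333.2, 139.3]
ee_rot: [2.172, 2.255, 0.0]
wrist_force: [0.4, -0.3, 0.4]
finger_gap: 0.501
```

Emit:
carry_out:
  series:
    - [[0.5, 0.0149, 0.0217, 0, 0, 0, -6.93], [0.5, 0.0149, 0.0217, 0, 0, 0, -6.93], [0.5, 0.0149, 0.0217, 0, 0, 0, -6.93], [0.5, 0.0149, 0.0217, 0, 0, 0, -6.93], [0.5, 0.0149, 0.0217, 0, 0, 0, -6.93], [0.5, 0.0149, 0.0217, 0, 0, 0, -6.93], [0.5, 0.0149, 0.0217, 0, 0, 0, -6.93], [0.5, 0.0149, 0.0217, 0, 0, 0, -6.93], [0.5, 0.0149, 0.0217, 0, 0, 0, -6.93], [0.5, 0.0149, 0.0217, 0, 0, 0, -6.93], [0.5, 0.0149, 0.0217, 0, 0, 0, -6.93], [0.5, 0.0149, 0.0217, 0, 0, 0, -6.93], [0.5, 0.0149, 0.0217, 0, 0, 0, -6.93], [0.5, 0, 0, 0, 0, 0, 0], [0.5, 0, 0, 0, 0, 0, 0], [0.5, 0, 0, 0, 0, 0, 0]]

```text
t: 16.33
eef_pos: [644.1, -48.9, 132.9]
ee_rot: [3.141, 0.059, -0.004]
wrist_force: [-0.2, 0.4, 0.3]
finger_gap: 0.499
```

```bash
python3 - <<'E'
from w import *
s=look("w5",1.5);show(s);z=np.load("pics/w5.npz");C=cam("wrist",s);P=cloud(C,z["d"])
m=(abs(P[...,0]-645)<9)&(abs(P[...,1]+48)<75)&(P[...,2]>40)&(P[...,2]<62);q=P[m];print("pusher pts",len(q),cv2.minAreaRect(q[:,:2].astype(np.float32)),np.percentile(q[:,1],[1,99]))
for y0 in range(-115,25,10):
    k=q[abs(q[:,1]-y0)<3]
    if len(k):print(y0,np.percentile(k[:,0],[5,95]).round(1),np.percentile(k[:,2],[50,95]).round(1))
E
```

```text
t 16.33 tcp [644.1 -48.9 132.9] jaw ang 2.14 zdir [-0.003 -0.    -1.   ] F [-0.2  0.4  0.3] gap 46.9
pusher pts 1373 ((644.998291015625, -47.482139587402344), (17.926856994628906, 129.65223693847656), 0.03508356213569641) [-108.81703027   16.29301961]
-115 [645.9 647.8] [44.8 45.1]
-105 [643.5 650.6] [48.  49.9]
-95 [643.1 651.5] [49.2 50.1]
-85 [639.1 651.4] [48.7 52. ]
-75 [637.  653.1] [51.1 53.6]
-65 [641.6 650.2] [48.9 50.1]
-55 [640.6 649.8] [49.  49.9]
-45 [640.3 649.3] [48.9 50. ]
-35 [639.9 648.8] [49.  49.8]
-25 [639.5 648.6] [48.6 51.5]
-15 [637.1 653. ] [51.4 53.6]
-5 [638.9 647.6] [48.8 50.1]
5 [638.5 647.2] [48.8 49.9]
15 [637.1 647.9] [45.2 46.3]
```

View pics/w5.png

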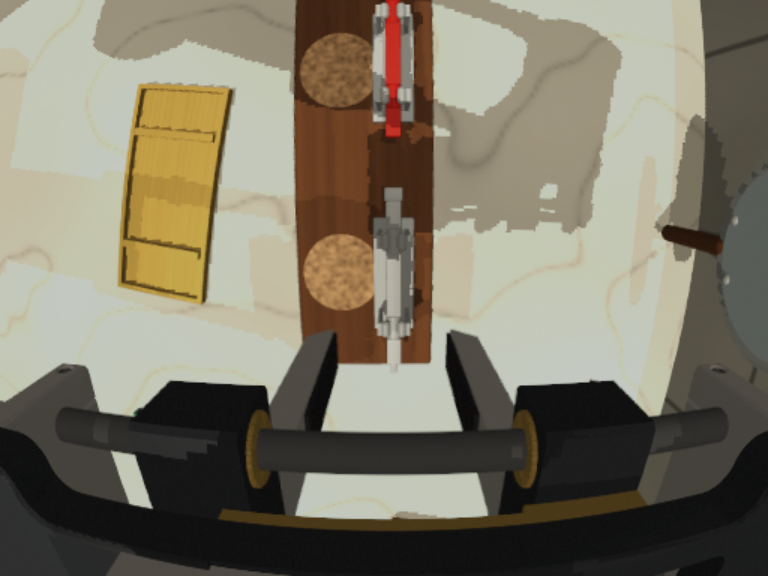

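The view shows the empty cork discs at (340,70) and (340,272), and the pusher running from (393,190) to (393,370), between and in line with the fingers.

Emit:
carry_out:
  series:
    - [[0.5, 0.001, 0, -0.02, 0, 0, 0], [0.5, 0, 0, -0.03, 0, 0, 0], [0.5, 0, 0, -0.03, 0, 0, 0], [0.5, 0, 0, -0.025, 0, 0, 0], [0.5, 0, 0, -0.013, 0, 0, 0], [0.5, 0, 0, -0.008, 0, 0, 0], [0.5, 0, 0, -0.002, 0, 0, 0], [0.6, 0, 0, 0, 0, 0, 0], [0.8, 0, 0, 0, 0, 0, 0], [1, 0, 0, 0, 0, 0, 0], [1, 0, 0, 0, 0, 0, 0], [1, 0, 0, 0, 0, 0, 0], [1, 0, 0, 0, 0, 0, 0], [1, 0, 0, 0, 0, 0, 0], [1, 0, 0, 0, 0, 0, 0], [1, 0, 0, 0, 0, 0, 0]]
  newtons: 55

```text
t: 17.72
eef_pos: [645.9, -48.6, 6.7]
ee_rot: [3.141, 0.056, -0.0]
wrist_force: [-2.5, 0.6, 4.3]
finger_gap: 0.098
```

Emit:
carry_out:
  series:
    - [[1, 0, 0, 0.003, 0, 0, 0], [1, 0, 0, 0.004, 0, 0, 0], [1, 0, 0, 0.004, 0, 0, 0], [1, 0, 0, 0.004, 0, 0, 0], [1, 0, 0, 0.006, 0, 0, 0], [1, 0, 0, 0.01, 0, 0, 0], [1, 0, 0, 0.02, 0, 0, 0], [1, 0, 0, 0.025, 0, 0, 0], [1, 0, 0, 0.015, 0, 0, 0], [1, 0, 0, 0, 0, 0, 0], [1, 0, 0, 0, 0, 0, 0]]

```text
t: 18.63
eef_pos: [647.4, -48.8, 99.2]
ee_rot: [3.14, 0.056, 0.006]
wrist_force: [0.2, 0.6, -0.3]
finger_gap: 0.099
```

```bash
cat > tool.py <<'E'
from w import *
def held(s,name,L):
    z=np.load(f"pics/{name}.npz");C=cam("wrist",s);P=cloud(C,z["d"])
    M=R.from_rotvec(s["ee_rot"]).as_matrix();q=((P-s["eef_pos"]).reshape(-1,3))@M
    k=q[(abs(q[:,0])<9)&(abs(q[:,1])<100)&(q[:,2]>-46)&(q[:,2]<-24)]
    print("held tool frame: y ext",np.nanpercentile(k[:,1],[.5,99.5]).round(1))
    for y0 in range(-85,86,10):
        j=k[abs(k[:,1]-y0)<3]
        if len(j)>5:print(y0,"x",np.percentile(j[:,0],[10,50,90]).round(1),"z",np.percentile(j[:,2],[10,50]).round(1))
E
python3 -c "
from tool import *
s=look('w6',1);show(s);held(s,'w6',131)"
```

```text
t 18.63 tcp [647.4 -48.8  99.2] jaw ang 2.05 zdir [ 0.004 -0.001 -1.   ] F [ 0.2  0.6 -0.3] gap 9.3
held tool frame: y ext [-66.1  62.6]
-65 x [-4.9 -0.1  4.7] z [-39.3 -38.5]
-55 x [-4.2 -0.3  4.1] z [-42.8 -41.9]
-45 x [-4.2 -0.1  4.1] z [-42.8 -42. ]
-35 x [-4.4 -0.3  3.7] z [-42.3 -41.3]
-25 x [-4.3 -0.3  3.7] z [-42.4 -41.4]
-15 x [-4.4 -0.3  3.8] z [-42.7 -41.9]
-5 x [-4.5  0.3  5.2] z [-43.1 -41.9]
5 x [-4.   0.3  3.9] z [-42.6 -41.9]
15 x [-4.1  0.3  4. ] z [-42.8 -42. ]
25 x [-4.2 -0.4  4.1] z [-42.3 -41.4]
35 x [-4.3 -1.   4.2] z [-41.9 -40.7]
65 x [-1.8  0.3  2.3] z [-39.1 -38.4]
```

Emit:
carry_out:
  series:
    - [[1, -0.012, 0.004, 0, 0, 0, -3.6], [1, -0.022, 0.0075, 0, 0, 0, -3.6], [1, -0.028, 0.009, 0, 0, 0, -3.6], [1, -0.032, 0.0104, 0, 0, 0, 0], [1, -0.032, 0.0104, 0, 0, 0, 0], [1, -0.03, 0.01, 0, 0, 0, 0], [1, -0.02, 0.007, 0, 0, 0, 0], [1, -0.0115, 0.0036, 0, 0, 0, 0], [1, 0, 0, 0, 0, 0, 0], [1, 0, 0, 0, 0, 0, 0], [1, 0, 0, 0, 0, 0, 0]]

```text
t: 19.6
eef_pos: [460.6, 12.8, 97.2]
ee_rot: [3.132, -0.24, 0.003]
wrist_force: [0.1, 0.1, -0.7]
finger_gap: 0.099
```

```bash
cat >> tool.py <<'E'
def rectw(s,name,hlo,hhi,near,h=10):
    z=np.load(f"pics/{name}.npz");C=cam("wrist",s);P=cloud(C,z["d"]);H,S,V=[cv2.cvtColor(z["p"],cv2.COLOR_RGB2HSV)[...,i] for i in range(3)]
    m=(H>hlo)&(H<hhi)&(S>90)&(np.hypot(P[...,0]-near[0],P[...,1]-near[1])<125)&(P[...,2]<25)
    v,u=np.nonzero(m);q=onplane(C,np.c_[u,v],h)[:,:2].astype(np.float32)
    b=cv2.boxPoints(cv2.minAreaRect(q));e=np.array([b[1]-b[0],b[2]-b[1]]);L=np.linalg.norm(e,axis=1);l=e[L.argmax()];l=l*np.sign(l[1])
    yaw=np.arctan2(-l[0],l[1]);print("rect",b.mean(0).round(1),L.round(1),"yaw",np.degrees(yaw).round(2))
E
python3 -c "
from tool import *
s=look('w7',1.5);show(s);rectw(s,'w7',12,30,(459,14));held(s,'w7',131)" | head -4
```

```text
t 19.6 tcp [460.6  12.8  97.2] jaw ang -8.77 zdir [ 0.002 -0.    -1.   ] F [ 0.1  0.1 -0.7] gap 9.3
rect [496.8  13.7] [159.5 163.8] yaw -8.77
held tool frame: y ext [-66.1  62.6]
-65 x [-4.7 -0.2  4.8] z [-39.4 -38.6]
```

View pics/w7.png

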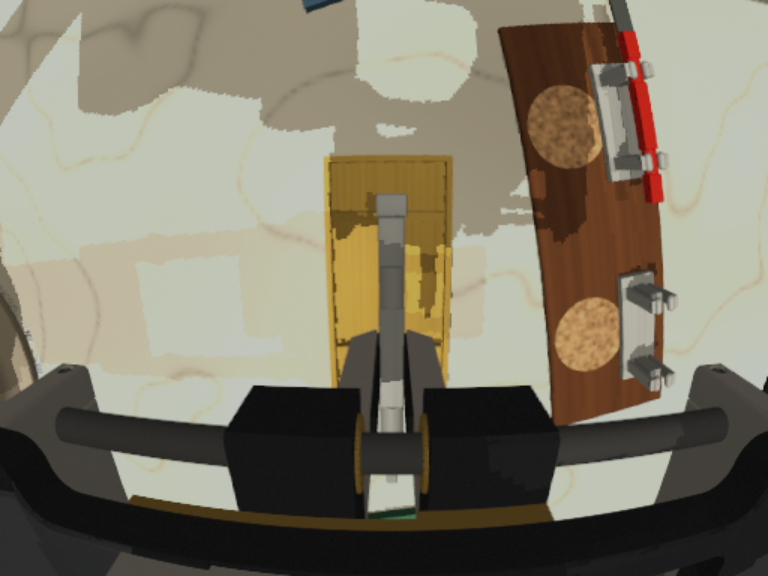

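The pusher hangs straight over the saucer, lengthwise: tool column 391 against the saucer's mid column 388.5, so a shift of about -1.3 mm in x. Lowering now.

Emit:
carry_out:
  series:
    - [[1, -0.0013, 0.0004, -0.02, 0, 0, 0], [1, 0, 0, -0.03, 0, 0, 0], [1, 0, 0, -0.03, 0, 0, 0], [1, 0, 0, -0.018, 0, 0, 0], [1, 0, 0, -0.009, 0, 0, 0], [1, 0, 0, -0.005, 0, 0, 0], [1, 0, 0, -0.002, 0, 0, 0], [1, 0, 0, 0, 0, 0, 0], [1, 0, 0, 0, 0, 0, 0]]

```text
t: 20.4
eef_pos: [458.7, 13.5, -16.0]
ee_rot: [3.132, -0.24, 0.004]
wrist_force: [-0.4, 0.3, 0.2]
finger_gap: 0.098
```

Emit:
carry_out:
  series:
    - [[1, 0, 0, -0.001, 0, 0, 0], [1, 0, 0, 0, 0, 0, 0], [1, 0, 0, 0, 0, 0, 0]]

```text
t: 20.65
eef_pos: [457.8, 13.7, -17.2]
ee_rot: [3.132, -0.24, 0.002]
wrist_force: [-0.3, 0.4, -0.7]
finger_gap: 0.097
```

Emit:
carry_out:
  series:
    - [[1, 0.0008, 0, -0.001, 0, 0, 0], [1, 0, 0, -0.001, 0, 0, 0], [1, 0, 0, 0, 0, 0, 0], [1, 0, 0, 0, 0, 0, 0]]

```text
t: 20.98
eef_pos: [458.1, 13.7, -19.9]
ee_rot: [3.132, -0.24, -0.0]
wrist_force: [-0.8, -0.5, -0.9]
finger_gap: 0.1
```

Emit:
carry_out:
  series:
    - [[1, 0, 0, -0.001, 0, 0, 0], [1, 0, 0, 0, 0, 0, 0], [1, 0, 0, 0, 0, 0, 0]]

```text
t: 21.23
eef_pos: [458.1, 13.7, -20.9]
ee_rot: [3.132, -0.24, -0.0]
wrist_force: [0.3, 0.6, -0.4]
finger_gap: 0.102
```

Emit:
carry_out:
  series:
    - [[1, 0.0006, 0, -0.0007, 0, 0, 0], [1, 0, 0, 0, 0, 0, 0], [1, 0, 0, 0, 0, 0, 0]]

```text
t: 21.48
eef_pos: [458.4, 13.7, -21.2]
ee_rot: [3.132, -0.239, -0.001]
wrist_force: [-1.6, -0.7, 4.6]
finger_gap: 0.1
```

Emit:
carry_out:
  series:
    - [[1, 0, 0, -0.0006, 0, 0, 0], [1, 0, 0, 0, 0, 0, 0], [1, 0, 0, 0, 0, 0, 0]]

```text
t: 21.73
eef_pos: [458.4, 13.7, -21.2]
ee_rot: [3.132, -0.239, -0.001]
wrist_force: [-3.1, 1.0, 9.8]
finger_gap: 0.098
```

Emit:
carry_out:
  series:
    - [[0.85, 0, 0, 0.0008, 0, 0, 0], [0.75, 0, 0, 0, 0, 0, 0], [0.65, 0, 0, 0, 0, 0, 0], [0.6, 0, 0, 0, 0, 0, 0], [0.6, 0, 0, 0, 0, 0, 0], [0.6, 0, 0, 0.01, 0, 0, 0], [0.6, 0, 0, 0.03, 0, 0, 0], [0.55, 0, 0, 0.035, 0, 0, 0], [0.5, 0, 0, 0.035, 0, 0, 0], [0.5, 0, 0, 0.02, 0, 0, 0], [0.5, 0.0259, 0.0132, 0, 0, 0, 5.45], [0.5, 0.0259, 0.0132, 0, 0, 0, 5.45], [0.5, 0.0259, 0.0132, 0, 0, 0, 0], [0.5, 0.0259, 0.0132, 0, 0, 0, 0], [0.5, 0.0259, 0.0132, 0, 0, 0, 0], [0.5, 0.0259, 0.0132, 0, 0, 0, 0], [0.5, 0.0259, 0.0132, 0, 0, 0, 0], [0.5, 0, 0, 0, 0, 0, 0], [0.5, 0, 0, 0, 0, 0, 0]]

```text
t: 23.32
eef_pos: [640.6, 106.7, 107.5]
ee_rot: [3.141, 0.061, -0.002]
wrist_force: [-0.9, -0.6, 0.5]
finger_gap: 0.497
```

```bash
python3 - <<'E'
from tool import *
s=look("w8",1);show(s);z=np.load("pics/w8.npz");C=cam("wrist",s);P=cloud(C,z["d"])
def ends(P,c,yaw,zl,zh,L=95,w=9):
    a=np.radians(yaw);X=np.array([np.cos(a),np.sin(a)]);Y=np.array([-np.sin(a),np.cos(a)])
    q=P.reshape(-1,3);r=q[:,:2]-c;x,y=r@X,r@Y;k=(abs(x)<w)&(abs(y)<L)&(q[:,2]>zl)&(q[:,2]<zh)
    print("along",np.percentile(y[k],[.5,99.5]).round(1),"n",k.sum())
    for y0 in range(-70,90,12):
        j=k&(abs(y-y0)<3)
        if j.sum()>5:print(y0,np.percentile(x[j],[8,50,92]).round(1),"z",np.percentile(q[j,2],[50,95]).round(1))
print("file");ends(P,[639.1,107.9],2.2,40,62)
p,d=snapshot("top");T=cam("top");Q=cloud(T,d);np.savez("pics/t8.npz",p=p,d=d);cv2.imwrite("pics/t8.png",p[:,:,::-1])
print("pusher in saucer");ends(Q,[459.2,13.6],-8.7,14.5,30)
for n,c in(("bottle",(449,-240)),("cone",(452,-331))):
    q=Q[(np.hypot(Q[...,0]-c[0],Q[...,1]-c[1])<30)&(Q[...,2]>66)&(Q[...,2]<90)]
    if len(q):print(n,cv2.minEnclosingCircle(q[:,:2].astype(np.float32)),np.median(q,0).round(1))
E
```

```text
t 23.32 tcp [640.6 106.7 107.5] jaw ang 2.21 zdir [-0.001 -0.    -1.   ] F [-0.9 -0.6  0.5] gap 46.7
file
along [-55.1  80.6] n 1897
-58 [-4.3 -0.5  3.2] z [48.6 49.4]
-46 [-4.  -0.   4.8] z [48.9 50. ]
-34 [-6.9 -0.   6.9] z [51.1 53.3]
-22 [-4.7 -0.   4.7] z [48.7 51.2]
-10 [-4.6  0.   4.2] z [48.9 50.1]
2 [-4.3  0.   4.6] z [48.7 49.9]
14 [-4.3  0.   4.3] z [48.9 49.9]
26 [-7.1  0.   7.2] z [51.2 53.6]
38 [-5.3  0.   4.6] z [48.4 51.8]
50 [-4.4  0.   4.1] z [48.7 50. ]
62 [-5.4  0.   4.5] z [45.4 46.4]
74 [-6.2 -0.9  4.5] z [45.3 46.5]
pusher in saucer
along [-64.1  55.7] n 221
-58 [-3.2 -1.5  0.8] z [19.7 22.4]
-46 [-5.  -0.7  3.8] z [21.8 23.7]
-34 [-4.4  0.   2.9] z [21.1 23.6]
-22 [-3.6  0.8  3.2] z [22.  24.5]
-10 [-4.9 -0.4  4.2] z [21.8 23.6]
2 [-4.4 -1.9  2.5] z [22.5 25.4]
14 [-3.5 -0.1  3.3] z [22.  24.9]
26 [-4.8 -0.2  4.1] z [20.8 23. ]
38 [-4.1  0.4  2.8] z [22.3 23.8]
50 [-3.5 -0.9  3.4] z [21.5 24.4]
bottle ((448.5391845703125, -241.01971435546875), 10.288888931274414) [ 448.3 -239.8   75.5]
cone ((450.90460205078125, -330.66259765625), 8.268589973449707) [ 451.9 -329.3   76.6]
```

View pics/t8.png

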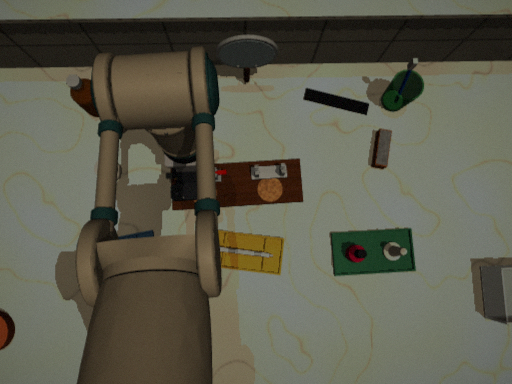

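The top view shows the pusher across the saucer at (250,252) and the bottle (357,254) and cone (395,251) upright on the tray. Now the file.

Emit:
carry_out:
  series:
    - [[0.5, -0.0012, 0, -0.015, 0, 0, 0], [0.5, 0, 0, -0.025, 0, 0, 0], [0.5, 0, 0, -0.025, 0, 0, 0], [0.5, 0, 0, -0.02, 0, 0, 0], [0.5, 0, 0, -0.009, 0, 0, 0], [0.5, 0, 0, -0.006, 0, 0, 0], [0.6, 0, 0, 0, 0, 0, 0], [0.8, 0, 0, 0, 0, 0, 0], [1, 0, 0, 0, 0, 0, 0], [1, 0, 0, 0, 0, 0, 0], [1, 0, 0, 0, 0, 0, 0], [1, 0, 0, 0, 0, 0, 0], [1, 0, 0, 0, 0, 0, 0], [1, 0, 0, 0, 0, 0, 0], [1, 0, 0, 0, 0, 0, 0]]
  newtons: 55

```text
t: 24.67
eef_pos: [639.3, 106.2, 9.3]
ee_rot: [-3.141, -0.059, -0.002]
wrist_force: [0.4, -0.6, 3.5]
finger_gap: 0.098
```

Emit:
carry_out:
  series:
    - [[1, 0, 0, 0.003, 0, 0, 0], [1, 0, 0, 0.004, 0, 0, 0], [1, 0, 0, 0.004, 0, 0, 0], [1, 0, 0, 0.004, 0, 0, 0], [1, 0, 0, 0.006, 0, 0, 0], [1, 0, 0, 0.01, 0, 0, 0], [1, 0, 0, 0.02, 0, 0, 0], [1, 0, 0, 0.025, 0, 0, 0], [1, 0, 0, 0.015, 0, 0, 0], [1, 0, 0, 0, 0, 0, 0], [1, 0, 0, 0, 0, 0, 0]]

```text
t: 25.58
eef_pos: [639.7, 106.1, 101.5]
ee_rot: [-3.141, -0.059, -0.005]
wrist_force: [-0.4, -0.3, -0.8]
finger_gap: 0.102
```

```bash
python3 -c "
from tool import *
s=look('w9',1);show(s);held(s,'w9',131)"
```

```text
t 25.58 tcp [639.7 106.1 101.5] jaw ang 2.15 zdir [ 0.003  0.    -1.   ] F [-0.4 -0.3 -0.8] gap 9.6
held tool frame: y ext [-82.7  34.9]
-85 x [-4.4  0.2  4.7] z [-36.5 -35.5]
-75 x [-4.9  0.2  5.3] z [-36.7 -35.8]
-65 x [-5.5 -0.3  4.8] z [-36.7 -35.9]
-55 x [-4.3 -0.1  4.2] z [-40.1 -39.4]
-45 x [-4.3  0.2  4.2] z [-40.3 -39.4]
-35 x [-4.4 -0.3  3.7] z [-39.9 -38.7]
-25 x [-3.9  0.2  3.8] z [-40.  -38.8]
-15 x [-3.9 -0.   3.8] z [-40.  -39.5]
-5 x [-5.3  0.3  5.2] z [-41.6 -39.5]
5 x [-4.1 -0.4  4. ] z [-40.3 -39.4]
15 x [-4.1 -0.4  4. ] z [-40.1 -39.4]
25 x [-4.2 -0.   4.2] z [-39.8 -38.7]
35 x [-4.3  0.3  4.3] z [-39.8 -38.5]
```

Emit:
carry_out:
  series:
    - [[1, -0.0105, 0.0114, 0, 0, 0, 2.5], [1, -0.0167, 0.0183, 0, 0, 0, 2.5], [1, -0.0209, 0.02285, 0, 0, 0, 2.55], [1, -0.0209, 0.02285, 0, 0, 0, 0], [1, -0.0209, 0.02285, 0, 0, 0, 0], [1, -0.0209, 0.02285, 0, 0, 0, 0], [1, -0.0209, 0.02285, 0, 0, 0, 0], [1, -0.0209, 0.02285, 0, 0, 0, 0], [1, -0.0167, 0.0183, 0, 0, 0, 0], [1, -0.0105, 0.0114, 0, 0, 0, 0], [1, 0, 0, 0, 0, 0, 0], [1, 0, 0, 0, 0, 0, 0], [1, 0, 0, 0, 0, 0, 0]]

```text
t: 26.72
eef_pos: [458.6, 302.2, 99.0]
ee_rot: [3.129, 0.267, -0.002]
wrist_force: [-0.8, -0.2, -0.3]
finger_gap: 0.101
```

```bash
python3 - <<'E'
from tool import *
s=look("w10",1);show(s);z=np.load("pics/w10.npz");C=cam("wrist",s);P=cloud(C,z["d"])
H,S,V=[cv2.cvtColor(z["p"],cv2.COLOR_RGB2HSV)[...,i] for i in range(3)]
m=blob((H>95)&(H<120)&(S>90)&(P[...,2]<25));v,u=np.nonzero(m);q=onplane(C,np.c_[u,v],10)[:,:2]
a=np.radians(9.7);X=np.array([np.cos(a),np.sin(a)]);Y=np.array([-np.sin(a),np.cos(a)]);r=q-[459.5,304.3];x,y=r@X,r@Y
print("dish rel: y end",np.percentile(y,99.8),"x per y:")
for y0 in range(-20,81,20):
    k=abs(y-y0)<3
    if k.sum():print(y0,x[k].min().round(1),x[k].max().round(1))
p,d=snapshot("top");T=cam("top");Q=cloud(T,d)
b=np.radians(-8.7);r=Q[...,:2]-[459.2,13.6];x=r@[np.cos(b),np.sin(b)];y=r@[-np.sin(b),np.cos(b)];k=(abs(x)<9)&(abs(y)<90)&(Q[...,2]>13.5)&(Q[...,2]<30)
print("pusher along",np.percentile(y[k],[.5,99.5]).round(1),"x mid",[np.median(x[k&(abs(y-t)<8)]).round(1) for t in(-45,-20,0,20,45)])
E
```

```text
t 26.72 tcp [458.6 302.2  99. ] jaw ang 9.77 zdir [-0.001 -0.001 -1.   ] F [-0.8 -0.2 -0.3] gap 9.5
dish rel: y end 88.38000461732754 x per y:
-20 9.5 41.0
0 9.3 41.4
20 9.1 41.6
40 9.0 41.2
60 9.8 41.8
80 10.7 41.5
pusher along [-64.4  65.6] x mid [np.float64(-0.3), np.float64(-0.4), np.float64(-0.2), np.float64(-0.3), np.float64(-0.3)]
```

Emit:
carry_out:
  series:
    - [[1, 0.0006, 0.0006, -0.02, 0, 0, 0], [1, 0, 0, -0.03, 0, 0, 0], [1, 0, 0, -0.03, 0, 0, 0], [1, 0, 0, -0.018, 0, 0, 0], [1, 0, 0, -0.009, 0, 0, 0], [1, 0, 0, -0.004, 0, 0, 0], [1, 0, 0, -0.002, 0, 0, 0], [1, 0, 0, 0, 0, 0, 0], [1, 0, 0, 0, 0, 0, 0]]

```text
t: 27.57
eef_pos: [460.9, 303.6, -12.2]
ee_rot: [-3.13, -0.265, -0.004]
wrist_force: [0.9, 0.1, -0.7]
finger_gap: 0.099
```

Emit:
carry_out:
  series:
    - [[1, 0, 0, -0.001, 0, 0, 0], [1, 0, 0, -0.001, 0, 0, 0], [1, 0, 0, 0, 0, 0, 0], [1, 0, 0, 0, 0, 0, 0]]

```text
t: 27.9
eef_pos: [459.8, 303.3, -15.0]
ee_rot: [-3.13, -0.266, -0.001]
wrist_force: [0.1, 0.0, -1.8]
finger_gap: 0.1
```

Emit:
carry_out:
  series:
    - [[1, -0.0003, 0, -0.001, 0, 0, 0], [1, 0, 0, -0.001, 0, 0, 0], [1, 0, 0, -0.0005, 0, 0, 0], [1, 0, 0, 0, 0, 0, 0], [1, 0, 0, 0, 0, 0, 0]]

```text
t: 28.32
eef_pos: [459.3, 303.2, -17.9]
ee_rot: [3.13, 0.266, -0.0]
wrist_force: [0.0, 0.1, 0.6]
finger_gap: 0.102
```

Emit:
carry_out:
  series:
    - [[1, 0, 0, -0.0008, 0, 0, 0], [1, 0, 0, 0, 0, 0, 0], [1, 0, 0, 0, 0, 0, 0]]

```text
t: 28.57
eef_pos: [459.5, 303.3, -18.6]
ee_rot: [-3.13, -0.265, -0.001]
wrist_force: [0.9, 0.6, -0.4]
finger_gap: 0.099
```

Emit:
carry_out:
  series:
    - [[1, 0, 0, -0.0006, 0, 0, 0], [1, 0, 0, 0, 0, 0, 0], [1, 0, 0, 0, 0, 0, 0]]

```text
t: 28.82
eef_pos: [459.5, 303.3, -18.6]
ee_rot: [-3.13, -0.266, -0.001]
wrist_force: [-1.2, -0.3, 5.5]
finger_gap: 0.101
```

Emit:
carry_out:
  series:
    - [[0.85, 0, 0, 0.0006, 0, 0, 0], [0.75, 0, 0, 0, 0, 0, 0], [0.65, 0, 0, 0, 0, 0, 0], [0.6, 0, 0, 0, 0, 0, 0], [0.6, 0, 0, 0, 0, 0, 0], [0.6, 0, 0, 0.01, 0, 0, 0], [0.6, 0, 0, 0.03, 0, 0, 0], [0.55, 0, 0, 0.035, 0, 0, 0], [0.5, 0, 0, 0.035, 0, 0, 0], [0.5, 0, 0, 0.018, 0, 0, 0], [0.5, 0, 0, 0, 0, 0, 0]]

```text
t: 29.73
eef_pos: [462.7, 304.9, 114.9]
ee_rot: [-3.126, -0.265, -0.016]
wrist_force: [0.6, -0.2, 0.1]
finger_gap: 0.499
```

Emit:
carry_out:
  series:
    - [[0.5, -0.0005, -0.016, 0, 0, 0, 4.85], [0.5, -0.0005, -0.032, 0, 0, 0, 4.85], [0.5, -0.0005, -0.032, 0, 0, 0, 4.85], [0.5, -0.0005, -0.032, 0, 0, 0, 4.85], [0.5, -0.0005, -0.032, 0, 0, 0, 4.85], [0.5, -0.0005, -0.032, 0, 0, 0, 4.85], [0.5, -0.0005, -0.032, 0, 0, 0, 4.85], [0.5, -0.0005, -0.032, 0, 0, 0, 4.85], [0.5, -0.0005, -0.032, 0, 0, 0, 4.85], [0.5, -0.0005, -0.032, 0, 0, 0, 4.85], [0.5, -0.0005, -0.032, 0, 0, 0, 4.85], [0.5, -0.0005, -0.032, 0, 0, 0, 4.85], [0.5, -0.0005, -0.032, 0, 0, 0, 4.85], [0.5, -0.0005, -0.032, 0, 0, 0, 4.85], [0.5, -0.0005, -0.032, 0, 0, 0, 4.85], [0.5, -0.0005, -0.032, 0, 0, 0, 4.85], [0.5, -0.0005, -0.032, 0, 0, 0, 4.85], [0.5, -0.0005, -0.0155, 0, 0, 0, 0], [0.5, 0, 0, 0, 0, 0, 0], [0.5, 0, 0, 0, 0, 0, 0]]

```text
t: 31.4
eef_pos: [449.6, -240.2, 108.4]
ee_rot: [-2.18, -2.258, -0.0]
wrist_force: [0.1, 1.3, 0.9]
finger_gap: 0.497
```

```bash
cat > chk.py <<'E'
from tool import *
def tools(Q):
    for n,c,yw in(("pusher",(459.2,13.6),-8.7),("file",(459.4,304.3),9.7)):
        b=np.radians(yw);r=Q[...,:2]-c;x=r@[np.cos(b),np.sin(b)];y=r@[-np.sin(b),np.cos(b)];k=(abs(x)<9)&(abs(y)<95)&(Q[...,2]>13.5)&(Q[...,2]<30)
        if k.sum()>20:print(n,"along",np.percentile(y[k],[.5,99.5]).round(1),"x",[np.median(x[k&(abs(y-t)<8)]).round(1) for t in(-45,-20,0,20,45)],"z",[np.median(Q[...,2][k&(abs(y-t)<8)]).round(1) for t in(-45,0,45)])
def tops(Q,L):
    for n,c in L:
        q=Q[(np.hypot(Q[...,0]-c[0],Q[...,1]-c[1])<30)&(Q[...,2]>66)&(Q[...,2]<95)]
        if len(q)>5:e=cv2.minEnclosingCircle(q[:,:2].astype(np.float32));print(n,np.round(e[0],1),round(e[1],1),"med",np.median(q,0).round(1))
E
python3 - <<'E'
from chk import *
s=look("w11",1);show(s);z=np.load("pics/w11.npz");tops(cloud(cam("wrist",s),z["d"]),(("bottle",(449,-240)),("cone",(452,-331))))
p,d=snapshot("top");cv2.imwrite("pics/t11.png",p[:,:,::-1]);tools(cloud(cam("top"),d))
E
```

```text
t 31.4 tcp [ 449.6 -240.2  108.4] jaw ang 92.02 zdir [-0.002  0.002 -1.   ] F [0.1 1.3 0.9] gap 46.7
bottle [ 448.4 -240.5] 10.1 med [ 447.5 -240.8   74.9]
cone [ 450.4 -331.2] 8.4 med [ 449.1 -329.3   76. ]
pusher along [-63.7  65.3] x [np.float64(-0.1), np.float64(-0.1), np.float64(-0.2), np.float64(-0.2), np.float64(-0.0)] z [np.float64(22.2), np.float64(22.5), np.float64(22.0)]
file along [-56.8  80. ] x [np.float64(-0.4), np.float64(0.4), np.float64(-0.2), np.float64(0.4), np.float64(-0.1)] z [np.float64(21.7), np.float64(21.7), np.float64(21.5)]
```

View pics/t11.png

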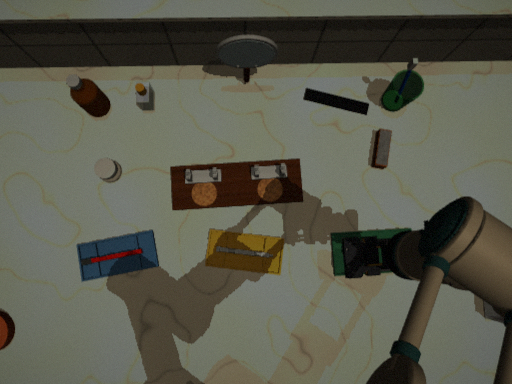

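Top view: the file lies straight in the dish (118,256) and the pusher in the saucer (247,252). Both empty discs (204,194) and (270,188) are visible. Picking up the bottle.

Emit:
carry_out:
  series:
    - [[0.5, 0, 0, -0.015, 0, 0, 0], [0.5, 0, 0, -0.025, 0, 0, 0], [0.5, 0, 0, -0.022, 0, 0, 0], [0.5, 0, 0, -0.014, 0, 0, 0], [0.5, 0, 0, -0.006, 0, 0, 0], [0.5, 0, 0, -0.003, 0, 0, 0], [0.55, 0, 0, 0, 0, 0, 0], [0.65, 0, 0, 0, 0, 0, 0], [0.8, 0, 0, 0, 0, 0, 0], [1, 0, 0, 0, 0, 0, 0], [1, 0, 0, 0, 0, 0, 0], [1, 0, 0, 0, 0, 0, 0], [1, 0, 0, 0, 0, 0, 0], [1, 0, 0, 0, 0, 0, 0]]
  newtons: 20

```text
t: 32.67
eef_pos: [450.9, -240.6, 25.0]
ee_rot: [2.179, 2.262, 0.001]
wrist_force: [0.5, 0.8, 4.5]
finger_gap: 0.212
```

```bash
python3 - <<'E'
from h import *
p=cv2.imread("pics/t11.png");C=cam("top");H,S,V=[cv2.cvtColor(p,cv2.COLOR_BGR2HSV)[...,i].astype(int) for i in range(3)];v,u=np.mgrid[:384,:512]
for n,c in(("b",(204,194)),("c",(270,188))):
    B=np.hypot(u-c[0],v-c[1])<18;r=p[...,2].astype(int);m=blob(B&(r>90)&(S>90)) ;q=onplane(C,np.c_[u[m],v[m]],6)[:,:2].astype(np.float32)
    print(n,r[B].min(),m.sum(),np.round(cv2.minEnclosingCircle(q)[0],1),cv2.minEnclosingCircle(q)[1],q.mean(0).round(1))
z=np.load("pics/w5.npz");C=cam("wrist",dict(eef_pos=z["eef_pos"],ee_rot=z["ee_rot"]));H,S,V=[cv2.cvtColor(z["p"],cv2.COLOR_RGB2HSV)[...,i].astype(int) for i in range(3)]
for n,c in(("b",(340/1.5,70/1.5)),("c",(340/1.5,272/1.5))):
    B=np.hypot(u-c[0],v-c[1])<30;m=blob(B&(z["p"][...,0]>145)&(H>6)&(H<24)&(S>60));q=onplane(C,np.c_[u[m],v[m]],6)[:,:2].astype(np.float32)
    print("w5",n,m.sum(),np.round(cv2.minEnclosingCircle(q)[0],1),cv2.minEnclosingCircle(q)[1],q.mean(0).round(1))
E
```

```text
b 36 458 [598.7 105.7] 29.675718307495117 [597.2 105.2]
c 16 133 [608.8 -43.5] 26.684621810913086 [611.  -35.3]
w5 b 11 [619.5  89.4] 2.3068759441375732 [619.7  89.9]
w5 c 1882 [604.9 -49.2] 30.0661563873291 [603.5 -48.9]
```

Emit:
carry_out:
  series:
    - [[1, 0, 0, 0.01, 0, 0, 0], [1, 0, 0, 0.02, 0, 0, 0], [1, 0, 0, 0.025, 0, 0, 0], [1, 0, 0, 0.025, 0, 0, 0], [1, 0.006, 0.0145, 0.015, 0, 0, 0], [1, 0.01, 0.022, 0.005, 0, 0, 0], [1, 0.0135, 0.0311, 0, 0, 0, 0], [1, 0.0135, 0.0311, 0, 0, 0, 0], [1, 0.0135, 0.0311, 0, 0, 0, 0], [1, 0.0135, 0.0311, 0, 0, 0, 0], [1, 0.0135, 0.0311, 0, 0, 0, 0], [1, 0.0135, 0.0311, 0, 0, 0, 0], [1, 0.0135, 0.0311, 0, 0, 0, 0], [1, 0.0135, 0.0311, 0, 0, 0, 0], [1, 0.0135, 0.0311, 0, 0, 0, 0], [1, 0.009, 0.0205, 0, 0, 0, 0], [1, 0.004, 0.01, 0, 0, 0, 0], [1, 0, 0, 0, 0, 0, 0], [1, 0, 0, 0, 0, 0, 0], [1, 0, 0, 0, 0, 0, 0]]
  newtons: 22

```text
t: 34.33
eef_pos: [600.1, 105.1, 124.3]
ee_rot: [-2.18, -2.262, 0.002]
wrist_force: [-0.6, -0.2, -0.1]
finger_gap: 0.206
```

```bash
python3 - <<'E'
from tool import *
s=look("w12",1);show(s);z=np.load("pics/w12.npz");C=cam("wrist",s);P=cloud(C,z["d"]);p=z["p"].astype(int)
f=P-s["eef_pos"]
m=(abs(f[...,0])<35)&(abs(f[...,1])<35)&(f[...,2]<26)&(f[...,2]>-30)
# pink body: width of the round body by height
for h in(-16,-12,-8,-4,4,8):
    k=m&(abs(f[...,2]-h)<2);q=f[k]
    if len(q)>8:
        A=np.c_[2*q[:,:2],np.ones(len(q))];c=np.linalg.lstsq(A,(q[:,:2]**2).sum(1),rcond=None)[0];print(h,len(q),"centre rel",c[:2].round(1),"r",np.sqrt(c[2]+c[0]**2+c[1]**2).round(1))
E
```

```text
t 34.33 tcp [600.1 105.1 124.3] jaw ang 92.1 zdir [-0.001 -0.001 -1.   ] F [-0.6 -0.2 -0.1] gap 19.3
-16 45 centre rel [-2.2 -0.4] r 19.8
-12 50 centre rel [-2.4 -0.5] r 19.6
-8 59 centre rel [-2.1 -0.5] r 19.9
-4 53 centre rel [-2.4 -0.5] r 19.6
4 68 centre rel [-2.2 -0.6] r 19.8
8 144 centre rel [-2.5 -0.6] r 19.2
```

The fitted body is 2.3 mm back and 0.5 mm right of the TCP and hangs upright. Correcting and lowering.

Emit:
carry_out:
  series:
    - [[1, 0.0011, 0.0015, -0.015, 0, 0, 0], [1, 0, 0, -0.025, 0, 0, 0], [1, 0, 0, -0.025, 0, 0, 0], [1, 0, 0, -0.016, 0, 0, 0], [1, 0, 0, -0.007, 0, 0, 0], [1, 0, 0, -0.004, 0, 0, 0], [1, 0, 0, -0.001, 0, 0, 0], [1, 0, 0, 0, 0, 0, 0], [1, 0, 0, 0, 0, 0, 0]]

```text
t: 35.13
eef_pos: [603.0, 107.9, 32.7]
ee_rot: [2.179, 2.261, 0.003]
wrist_force: [-0.3, 0.0, -1.0]
finger_gap: 0.212
```

Emit:
carry_out:
  series:
    - [[1, 0, 0, -0.001, 0, 0, 0], [1, 0, 0, 0, 0, 0, 0], [1, 0, 0, 0, 0, 0, 0]]

```text
t: 35.38
eef_pos: [602.3, 108.2, 30.9]
ee_rot: [2.179, 2.262, 0.001]
wrist_force: [-0.7, 0.3, -1.0]
finger_gap: 0.205
```

Emit:
carry_out:
  series:
    - [[1, -0.0009, -0.0014, -0.001, 0, 0, 0], [1, 0, 0, -0.001, 0, 0, 0], [1, 0, 0, 0, 0, 0, 0], [1, 0, 0, 0, 0, 0, 0]]

```text
t: 35.72
eef_pos: [601.0, 106.7, 28.3]
ee_rot: [-2.179, -2.262, 0.0]
wrist_force: [-0.5, 0.3, -0.8]
finger_gap: 0.206
```

Emit:
carry_out:
  series:
    - [[1, 0, 0, -0.001, 0, 0, 0], [1, 0, 0, 0, 0, 0, 0], [1, 0, 0, 0, 0, 0, 0]]

```text
t: 35.97
eef_pos: [601.1, 106.7, 27.3]
ee_rot: [-2.179, -2.263, 0.0]
wrist_force: [-0.2, -0.5, -0.7]
finger_gap: 0.206
```

Emit:
carry_out:
  series:
    - [[1, 0, 0, -0.0006, 0, 0, 0], [1, 0, 0, 0, 0, 0, 0], [1, 0, 0, 0, 0, 0, 0]]

```text
t: 36.22
eef_pos: [601.2, 106.8, 27.1]
ee_rot: [2.179, 2.263, 0.001]
wrist_force: [0.4, 0.9, 2.0]
finger_gap: 0.21
```

Emit:
carry_out:
  series:
    - [[0.75, 0, 0, 0, 0, 0, 0], [0.65, 0, 0, 0, 0, 0, 0], [0.55, 0, 0, 0, 0, 0, 0], [0.5, 0, 0, 0, 0, 0, 0], [0.5, 0, 0, 0.01, 0, 0, 0], [0.5, 0, 0, 0.02, 0, 0, 0], [0.5, 0, 0, 0.03, 0, 0, 0], [0.5, 0, 0, 0.025, 0, 0, 0], [0.5, 0, 0, 0, 0, 0, 0]]

```text
t: 36.97
eef_pos: [605.2, 107.0, 118.1]
ee_rot: [2.174, 2.257, 0.013]
wrist_force: [0.6, -0.4, -0.0]
finger_gap: 0.499
```

Emit:
carry_out:
  series:
    - [[0.5, -0.0053, -0.0156, 0, 0, 0, 0], [0.5, -0.01064, -0.03125, 0, 0, 0, 0], [0.5, -0.01064, -0.03125, 0, 0, 0, 0], [0.5, -0.01064, -0.03125, 0, 0, 0, 0], [0.5, -0.01064, -0.03125, 0, 0, 0, 0], [0.5, -0.01064, -0.03125, 0, 0, 0, 0], [0.5, -0.01064, -0.03125, 0, 0, 0, 0], [0.5, -0.01064, -0.03125, 0, 0, 0, 0], [0.5, -0.01064, -0.03125, 0, 0, 0, 0], [0.5, -0.01064, -0.03125, 0, 0, 0, 0], [0.5, -0.01064, -0.03125, 0, 0, 0, 0], [0.5, -0.01064, -0.03125, 0, 0, 0, 0], [0.5, -0.01064, -0.03125, 0, 0, 0, 0], [0.5, -0.01064, -0.03125, 0, 0, 0, 0], [0.5, -0.0053, -0.0156, 0, 0, 0, 0], [0.5, 0, 0, 0, 0, 0, 0], [0.5, 0, 0, 0, 0, 0, 0]]

```text
t: 38.38
eef_pos: [451.7, -331.0, 111.6]
ee_rot: [-2.181, -2.26, -0.001]
wrist_force: [0.3, -0.2, -0.4]
finger_gap: 0.498
```

```bash
python3 - <<'E'
from chk import *
s=look("w13",1);show(s);z=np.load("pics/w13.npz");tops(cloud(cam("wrist",s),z["d"]),(("cone",(451,-331)),))
p,d=snapshot("top");Q=cloud(cam("top"),d);tops(Q,(("bottle",(599,106)),));tools(Q)
E
```

```text
t 38.38 tcp [ 451.7 -331.   111.6] jaw ang 92.02 zdir [-0.     0.001 -1.   ] F [ 0.3 -0.2 -0.4] gap 46.8
cone [ 450.7 -331.8] 8.4 med [ 448.9 -332.    76.3]
bottle [598.6 105.7] 9.9 med [597.4 104.6  77.5]
pusher along [-63.6  65.1] x [np.float64(-0.3), np.float64(-0.1), np.float64(-0.2), np.float64(-0.3), np.float64(-0.6)] z [np.float64(22.1), np.float64(21.6), np.float64(22.0)]
file along [-56.9  80.3] x [np.float64(0.5), np.float64(0.1), np.float64(0.4), np.float64(0.4), np.float64(0.2)] z [np.float64(21.4), np.float64(22.1), np.float64(20.4)]
```

Bottle standing on its disc at (598.6, 105.7), against 599.0, 105.5 in the same view at the start. Now the cone.

Emit:
carry_out:
  series:
    - [[0.5, 0.0005, 0, -0.015, 0, 0, 0], [0.5, 0, 0, -0.025, 0, 0, 0], [0.5, 0, 0, -0.025, 0, 0, 0], [0.5, 0, 0, -0.022, 0, 0, 0], [0.5, 0, 0, -0.012, 0, 0, 0], [0.5, 0, 0, -0.006, 0, 0, 0], [0.55, 0, 0, -0.002, 0, 0, 0], [0.65, 0, 0, 0, 0, 0, 0], [0.8, 0, 0, 0, 0, 0, 0], [1, 0, 0, 0, 0, 0, 0], [1, 0, 0, 0, 0, 0, 0], [1, 0, 0, 0, 0, 0, 0], [1, 0, 0, 0, 0, 0, 0], [1, 0, 0, 0, 0, 0, 0]]
  newtons: 20

```text
t: 39.65
eef_pos: [453.4, -331.2, 5.8]
ee_rot: [2.179, 2.261, 0.001]
wrist_force: [0.6, 0.9, 5.4]
finger_gap: 0.217
```

Emit:
carry_out:
  series:
    - [[1, 0, 0, 0.01, 0, 0, 0], [1, 0, 0, 0.02, 0, 0, 0], [1, 0, 0, 0.025, 0, 0, 0], [1, 0, 0, 0.025, 0, 0, 0], [1, 0.006, 0.011, 0.015, 0, 0, 0], [1, 0.012, 0.022, 0.005, 0, 0, 0], [1, 0.015, 0.0274, 0, 0, 0, 0], [1, 0.015, 0.0274, 0, 0, 0, 0], [1, 0.015, 0.0274, 0, 0, 0, 0], [1, 0.015, 0.0274, 0, 0, 0, 0], [1, 0.015, 0.0274, 0, 0, 0, 0], [1, 0.015, 0.0274, 0, 0, 0, 0], [1, 0.015, 0.0274, 0, 0, 0, 0], [1, 0.015, 0.0274, 0, 0, 0, 0], [1, 0.01, 0.019, 0, 0, 0, 0], [1, 0.006, 0.011, 0, 0, 0, 0], [1, 0, 0, 0, 0, 0, 0], [1, 0, 0, 0, 0, 0, 0], [1, 0, 0, 0, 0, 0, 0]]
  newtons: 22

```text
t: 41.23
eef_pos: [605.9, -49.8, 104.7]
ee_rot: [-2.18, -2.262, 0.002]
wrist_force: [-0.2, -0.8, -0.8]
finger_gap: 0.219
```

```bash
python3 - <<'E'
from tool import *
s=look("w14",1);show(s);z=np.load("pics/w14.npz");C=cam("wrist",s);P=cloud(C,z["d"])
f=P-s["eef_pos"];m=(abs(f[...,0])<35)&(abs(f[...,1])<35)&(f[...,2]<26)&(f[...,2]>-12)
for h in range(-6,28,4):
    q=f[m&(abs(f[...,2]-h)<2)]
    if len(q)>8:
        A=np.c_[2*q[:,:2],np.ones(len(q))];c=np.linalg.lstsq(A,(q[:,:2]**2).sum(1),rcond=None)[0];print(h,len(q),"centre rel",c[:2].round(1),"r",np.sqrt(c[2]+c[0]**2+c[1]**2).round(1))
E
```

```text
t 41.23 tcp [605.9 -49.8 104.7] jaw ang 92.12 zdir [-0.001 -0.001 -1.   ] F [-0.2 -0.8 -0.8] gap 20.6
-2 18 centre rel [-2.4 -0.7] r 21.7
2 168 centre rel [-2.6 -0.8] r 21.2
6 761 centre rel [-3.2 -0.8] r 17.7
10 279 centre rel [-2.9 -0.8] r 13.2
14 68 centre rel [-2.3 -0.8] r 12.0
18 79 centre rel [-2.5 -0.8] r 11.6
22 73 centre rel [-2.4 -0.8] r 11.4
26 40 centre rel [-2.5 -0.8] r 11.0
```

Emit:
carry_out:
  series:
    - [[1, 0.0004, 0.0003, -0.015, 0, 0, 0], [1, 0, 0, -0.025, 0, 0, 0], [1, 0, 0, -0.025, 0, 0, 0], [1, 0, 0, -0.016, 0, 0, 0], [1, 0, 0, -0.007, 0, 0, 0], [1, 0, 0, -0.003, 0, 0, 0], [1, 0, 0, -0.001, 0, 0, 0], [1, 0, 0, 0, 0, 0, 0], [1, 0, 0, 0, 0, 0, 0], [1, 0, 0, 0, 0, 0, 0], [1, 0, 0, 0, 0, 0, 0]]

```text
t: 42.2
eef_pos: [607.7, -48.4, 13.7]
ee_rot: [2.178, 2.262, 0.002]
wrist_force: [0.6, 0.3, -0.5]
finger_gap: 0.219
```

Emit:
carry_out:
  series:
    - [[1, -0.0003, 0, -0.002, 0, 0, 0], [1, 0, 0, -0.0015, 0, 0, 0], [1, 0, 0, -0.001, 0, 0, 0], [1, 0, 0, 0, 0, 0, 0], [1, 0, 0, 0, 0, 0, 0], [1, 0, 0, 0, 0, 0, 0]]

```text
t: 42.7
eef_pos: [606.8, -48.2, 8.2]
ee_rot: [-2.179, -2.263, 0.0]
wrist_force: [0.2, 0.3, -0.6]
finger_gap: 0.222
```

Emit:
carry_out:
  series:
    - [[1, 0, 0, -0.0008, 0, 0, 0], [1, 0, 0, 0, 0, 0, 0], [1, 0, 0, 0, 0, 0, 0]]

```text
t: 42.95
eef_pos: [606.9, -48.2, 7.9]
ee_rot: [2.179, 2.263, 0.0]
wrist_force: [-1.0, 0.5, 2.9]
finger_gap: 0.221
```

Emit:
carry_out:
  series:
    - [[0.75, 0, 0, 0, 0, 0, 0], [0.65, 0, 0, 0, 0, 0, 0], [0.55, 0, 0, 0, 0, 0, 0], [0.5, 0, 0, 0, 0, 0, 0], [0.5, 0, 0, 0.01, 0, 0, 0], [0.5, 0, 0, 0.02, 0, 0, 0], [0.5, 0, 0, 0.03, 0, 0, 0], [0.5, 0, 0, 0.035, 0, 0, 0], [0.5, 0, 0, 0.035, 0, 0, 0], [0.5, -0.02, -0.02, 0.03, 0, 0, 0], [0.5, -0.025, -0.03, 0, 0, 0, 0], [0.5, -0.025, -0.03, 0, 0, 0, 0], [0.5, -0.025, -0.03, 0, 0, 0, 0], [0.5, -0.025, -0.03, 0, 0, 0, 0], [0.5, -0.025, -0.03, 0, 0, 0, 0], [0.5, -0.02, -0.02, 0, 0, 0, 0], [0.5, 0, 0, 0, 0, 0, 0], [0.5, 0, 0, 0, 0, 0, 0]]

```text
t: 44.45
eef_pos: [441.2, -239.1, 168.3]
ee_rot: [2.182, 2.258, 0.001]
wrist_force: [0.9, 0.4, -0.5]
finger_gap: 0.499
```

```bash
python3 - <<'E'
from chk import *
s=look("w15",1);show(s)
p,d=snapshot("top");Q=cloud(cam("top"),d);tops(Q,(("bottle",(599,106)),("cone",(605,-49))));tools(Q)
z=np.load("pics/w15.npz");W=cloud(cam("wrist",s),z["d"]);print("wrist");tops(W,(("bottle",(599,106)),("cone",(605,-49))))
c=np.zeros((384,800,3),np.uint8);c[:,:512]=p[:,:,::-1];q,_=snapshot("scene");c[:220,512:]=cv2.resize(q[185:275,190:308][:,:,::-1],(288,220));c[220:,512:]=cv2.resize(z["p"][:,:,::-1],(288,164));cv2.imwrite("pics/end.png",c)
E
```

```text
t 44.45 tcp [ 441.2 -239.1  168.3] jaw ang 91.96 zdir [ 0.001 -0.    -1.   ] F [ 0.9  0.4 -0.5] gap 46.9
bottle [598.8 105.6] 9.8 med [597.6 104.8  77.3]
cone [604.1 -49.6] 8.4 med [601.8 -48.8  78.8]
pusher along [-63.7  65.3] x [np.float64(-0.4), np.float64(-0.4), np.float64(-0.2), np.float64(-0.3), np.float64(-0.2)] z [np.float64(22.2), np.float64(22.0), np.float64(22.1)]
file along [-56.7  80.5] x [np.float64(-0.2), np.float64(0.0), np.float64(0.3), np.float64(0.4), np.float64(0.0)] z [np.float64(21.9), np.float64(21.3), np.float64(21.7)]
wrist
```

View pics/end.png

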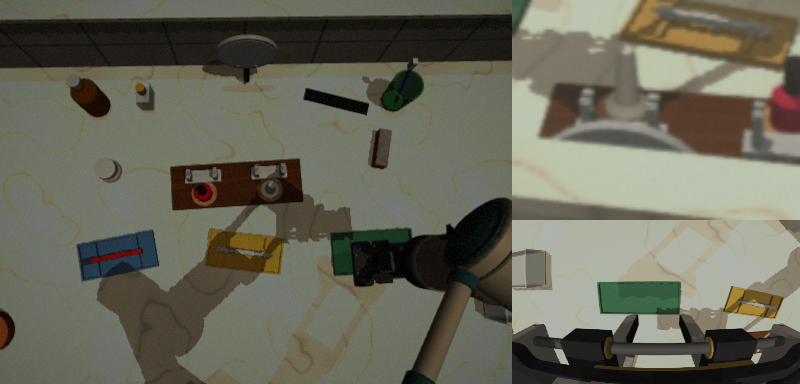

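The final picture shows the bottle on its disc (204,192), the cone on its disc (270,188), the file in the dish, the pusher in the saucer, an empty tray, and the jar and buffer where they were. I'm handing in.

```bash
python3 -c "
from plant import *
print(close_job())"
```

```text
the job is handed in; nothing more can be done
None
```

The job is done as asked and handed in at about 44.6 s on the robot's clock. The bottle and the cone went onto the green tray first. The pusher then went into the brass saucer and the file into the blue dish, and the bottle and cone returned to their own discs.

**Last checks (camera readings):**

| Item | Result |
|---|---|
| Pusher | About 1 mm off centre lengthwise, 0.3 mm sideways, level on both ribs |
| File | Mid grip within 0.5 mm of the dish centre, level on both ribs |
| Bottle | Upright, within about 0.5 mm of its disc centre |
| Cone | Upright, about 1 mm off its disc centre |
| Jar and buffer | Unmoved by eye in the last top view; not measured |

The gripper was open and touching nothing at hand-in.

**What disagreed or failed:**
- **Fingertip position:** the fingertips are about 28 mm further back than the reported TCP. Because of this my first bottle grasp closed on top of the cap, pressing with about 8 N. The bottle stayed upright, and I corrected for the offset from then on.
- **Final wrist check:** the last wrist-camera view did not show the bottle or cone, so their final positions rest on the top camera alone.
- **File centring:** I centred the file on its mid grip so its square sections rest on the ribs. Its blade end therefore reaches further than its handle end.

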